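# Unlatch the sample carrier and put its tube rack on the cooling block

## Task

Squeeze the two orange side buttons of the carrier's lid together to unlatch it, lift the lid off and lay it flat, right way up, in the middle of the green mat. Then lift the tube rack out of the carrier and stand it in the middle of the black cooling block's ridged top, keeping it upright all the way. Leave everything else where it is.

Things in the scene. Friction and masses are not known exactly. Their poses are not given: they have to be found in the camera images.
- carrier: Blue open-topped transport box, fixed to the table: outside 134 (x) x 150 (y) x 62 mm high, inside 126 x 140 mm, floor 4 mm thick; origin at the centre of its underside, z up. Each of its two y walls has a window under the rim in which a lid tooth catches. While latched, the lid cannot be lifted off.
- lid_grip (a point): Middle of the lid's handle, half-way between its two orange buttons at their mid height; axes are the lid's own: y runs from right to left button, z up. Grey handle block 46 (x) x 50 (y) mm, top 18 mm above this point. A button 30 mm wide and 30 mm high sticks out of each y face: 70 mm over both when free, 54 mm when squeezed home. With the lid on the box this point is 92 mm above the table.
- lid_plate (a point): Centre of the underside of the white lid's plate, 30 mm below lid_grip, same axes. Lid 143 (x) x 159 (y) mm, about 0.26 kg. Plate 4 mm thick, so its upper face is 26 mm below lid_grip. A skirt reaches 15 mm below this point, overlapping the box with 2 mm play; laid on a flat surface the lid rests on it, with lid_grip 45 mm above that surface.
- button_left (a joint): Travel of the spring button on the lid's +y side, m: 0 = out (latched), 0.008 = pressed home; 3 N to start it, 7 N to press it home. Its steel tooth under the lid catches 5 mm deep below the box wall's rim strip: both buttons must be pressed in by 5 to 7 mm or more, and kept so while the lid is lifted straight up some 20 mm.
- button_right (a joint): The same for the button on the lid's -y side, m: 0 = out (latched), 0.008 = pressed home.
- rack_center (a point): Centre, half-way up, of the orange tube rack that stands loose in the carrier under the lid: 62 (own x) x 105 (own y) x 42 mm high over the tubes, about 0.12 kg; underside 21 mm below this point, solid deck 11 to 13 mm above it. Grasp across its 62 mm own x, which lies along the carrier's y to within 0.1 rad; at least 25 mm is free for a finger on either side.
- block_top (a point): Centre of the ridged top of the black cooling block, level with the ridge tops, 56 mm above the table; axes are the block's own. Ridged top 113 (x) x 96 (y) mm, ridges running along y; block 139 x 123 x 56 mm, loose, 0.9 kg.
- mat_top (a point): Centre of the top face of the green mat, 180 (own x) x 190 (own y) x 3 mm, fixed to the table.
- blue_capped_bottle: white lab bottle with blue cap, 66 mm across, 135 mm tall; a bystander to leave alone; origin at the centre of its underside
- timer: flat white lab timer, 72 x 62 x 18 mm; a bystander to leave alone; origin at the centre of its underside
- red_capped_bottle: white lab bottle with red cap, 50 mm across, 100 mm tall; a bystander to leave alone; origin at the centre of its underside
- film_carton: white and blue carton, 59 x 120 x 56 mm; a bystander to leave alone; origin at the centre of its underside
- petri_dish: clear covered petri dish, 92 mm across, 15 mm high; a bystander to leave alone; origin at the centre of its underside
- marker_pen: marker pen lying behind the work, 137 mm long, 14 mm thick; a bystander to leave alone; origin at the centre of its underside
- tape_roll: yellow tape roll lying flat, 58 mm across, 19 mm high; a bystander to leave alone; origin at the centre of its underside
- beaker: white plastic beaker, 56 mm across, 69 mm tall; a bystander to leave alone; origin at the centre of its underside

How it is judged:
By the outcome, as a careful person would: the job done as asked, in the order asked, and still so for the second after the job is handed in, with the robot touching nothing.
It also fails if it takes over 61 s, if anything falls off the work surface, if the arm or the gripper's body presses on something with over 40 N, if the wrist force passes 120 N, or if a joint passes its speed limit or range.

## Robot

A 7-joint arm with a two-finger parallel gripper is mounted at the origin on a cart in front of the work surface, level with it; the furniture and walls round the work are solid. World frame = base frame: x ahead of the robot, y to its left, z up, the work surface at z = 0. Lengths are in m, angles in degrees, forces in N, time in s.
With the tool pointing down it reaches from about 0.425 to 0.875 m from the base axis. Payload 4.7 kg.
Tool frame: the origin (TCP) lies on the centre line of the jaws, within the pads' length; the fingertips stand 11 mm ahead of it and the grasp point (between the pads) lies 8 mm behind it; z points along the fingers, y is the direction in which the jaws open and shut (so a half turn about z gives the same grasp; the last joint's range is limited). The gripper opens to 85 mm and grips with 20 to 120 N. Pads are 22 mm wide; open, the fingers measure 114 mm over their backs; the gripper's body (76 mm by 85 mm) begins 54 mm behind the grasp point. The pads swing forward as they close: fully open they stand 13 mm farther back than shut.
Start: joints at [-74.937, 18.392, -4.016, 83.108, 1.295, 78.541, -3.26], TCP at [0.16, 0.63, 0.242] pointing down, gripper open.
Joint ranges: [-163.93, 163.93], [-17.29, 119.83], [-79.2, 71.16], [3.27, 140.29], [-89.18, 269.18], [5.43, 117.66], [-154.24, 154.24]. Speed limits (degrees/s): [147.25, 147.25, 180, 180, 180, 180, 180].

## Interface

Orientations are given as [roll, pitch, yaw] about the fixed x, y, z axes, in that order (R = Rz(yaw) Ry(pitch) Rx(roll)).
In Python, from station import robot, imaging gives the robot as it stands.
- The arm moves only by the tool arm_command, never from a script. Its argument "deltas" is a list of rows, each an object of numbers: "x", "y", "z": the shift along the tool's x, y, z scaled (see below); "wx", "wy", "wz": the turn, a rotation vector about the tool's x, y, z scaled (see below); "jaw": the gripper command: -1 is fully open, 1 is shut, values between are in proportion. In form: [{"x": .., "y": .., "z": .., "wx": .., "wy": .., "wz": .., "jaw": ..}, ...]. A call has exactly 8 rows; each row is the pose to reach, as a shift and turn from the pose commanded when the call began, along the tool's axes at that moment, turning the shorter way round; what a row does not reach only later rows make up. The controller multiplies each number of a shift by 400 mm and each number of a turn by pi rad. A row lasts 1/10 s, in which the tool goes at most 50 mm and 8.59 degrees, less where a joint would pass 70% of its speed; a pose out of reach is approached as far as the arm can. A call with a number of a shift or a turn outside -1 to 1 is refused whole. A call with a gripper value outside its range is refused whole. The fingers move at their own pace and stop on an object; "newtons" is the grip in N (left out, the last holds). Time passes only in rows, so rows that repeat a pose let the fingers close, or fill a call up. It gives the time, the measured TCP pose, the force and the opening at its end, in the units of the state.
- robot.state(): the state, without advancing time (a new reading comes with each control period).
- imaging.get_image(name): name is "side" or "top" or "wrist"; returns (picture, depth): 384x512x3 uint8, red, green, blue; 384x512 float32, m along the optical axis (not along the pixel's ray), 0 where there is no reading.
- imaging.camera_model(name): a dict with "fx", "fy", "cx", "cy" (pixels), "R" (3x3) and "t" (3): a world point X has camera coordinates R X + t. Camera axes: x right, y down, z forward; pixel columns grow to the right and rows downward; lengths in m; the calibration is good to about 2 mm. A picture is of the moment at which its call begins: read the wrist's pose just before it. camera_model takes no time and is no camera call; for the wrist camera it gives the pose at the moment of the call.
- robot.finish_job(): hands the job in, once; it reports no verdict.
The state is a dict: "t": time; "qpos": joint angles; "dq": joint speeds; "joint_torque": joint torques, N m; "tool_pos": TCP position; "orientation": TCP orientation; "wrist_force": force on the tool from outside, world axes, zero at the start; "moment": the same for the moment, N m; "opening": finger opening in m.
Only numpy, scipy, OpenCV 4.12 (cv2) and the standard library are available. Lean on these libraries where they do the work, as an engineer would, in place of code of your own. Each camera call takes 0.05 s, during which the arm holds its last target.

## Working session

There is one attempt and no reset: what is moved stays moved. The work goes in short steps, Python scripts to look and compute and a tool call to move; the robot and the scene stay as the last step left them, time stands still between calls to the robot, and variables do not carry over. Pictures are saved under pics/ and viewed, and the job is handed in when it is done.

Besides the shell and the picture viewer there is one more tool, called after "Request:" as name([rows], argument=value, ...), one row to a line, values as JSON. arm_command: Moves the arm, as the interface text tells. Its arguments: {"type":"object","properties":{"deltas":{"type":"array"},"newtons":{"type":"number"}},"required":["deltas"]}

```bash
ls; mkdir -p pics
cat > h.py <<'E'
import numpy as np, cv2
from station import robot, imaging
def snap(name,tag):
    m=imaging.camera_model(name); p,d=imaging.get_image(name)
    cv2.imwrite(f'pics/{tag}.png',p[:,:,::-1]); np.savez(f'pics/{tag}.npz',p=p,d=d,**{k:np.array(m[k]) for k in m})
    return p,d,m
def load(tag):
    z=np.load(f'pics/{tag}.npz'); return z['p'],z['d'],{k:z[k] for k in ['fx','fy','cx','cy','R','t']}
def ray(m,u,v):
    d=np.array([(u-m['cx'])/m['fx'],(v-m['cy'])/m['fy'],1.0]); R=np.array(m['R']);t=np.array(m['t'])
    return -R.T@t, R.T@d
def onz(m,u,v,z):
    c,d=ray(m,u,v); return c+d*(z-c[2])/d[2]
def dep(m,d,u,v):
    c,r=ray(m,u,v); return c+r*float(d[int(v),int(u)])
def cloud(m,d):
    v,u=np.mgrid[:d.shape[0],:d.shape[1]]
    R=np.array(m['R']);t=np.array(m['t'])
    X=np.stack([(u-m['cx'])/m['fx']*d,(v-m['cy'])/m['fy']*d,d],-1)
    return (X-t)@R
E
python3 - <<'E'
from h import *
print(robot.state())
for n in ['top','side','wrist']:
    p,d,m=snap(n,n+'0'); print(n,m)
a=[cv2.imread(f'pics/{n}0.png') for n in ['top','side','wrist']]
E
```

```text
pics
{'t': 0.0, 'qpos': array([-74.93784814,  18.43854099,  -4.01519544,  83.17718936,
         1.29391776,  78.53909549,  -3.25740506]), 'dq': array([-0.00422988, -0.02210774, -0.05137396,  0.01696705,  0.01098884,
       -0.08565985,  0.00568598]), 'joint_torque': array([-7.97856296e-05, -4.93582463e+01, -3.82605800e-01, -3.14322424e+01,
        1.29280632e-02,  1.20452262e-02,  4.49068750e-06]), 'tool_pos': array([0.15996234, 0.62946811, 0.24120925]), 'orientation': array([-1.79890357e+02,  4.83688927e-03,  1.65749713e+02]), 'wrist_force': array([-0.49034899,  0.02566005,  0.13188838]), 'moment': array([0.02819628, 0.01460204, 0.07699158]), 'opening': 0.08521133383424224}
top {'fx': 406.51003249703047, 'fy': 406.51003249703047, 'cx': 251.41776246109802, 'cy': 192.3601807046424, 'R': array([[-0.00998624, -0.9999414 , -0.00417992],
       [-0.99828974,  0.01021036, -0.05756171],
       [ 0.05760101,  0.00359795, -0.9983332 ]]), 't': array([-0.05832042,  0.51022644,  1.81469832])}
side {'fx': 407.69007158522476, 'fy': 407.69007158522476, 'cx': 261.819956696605, 'cy': 196.42752067535784, 'R': array([[ 0.99991709,  0.00124967,  0.01281634],
       [ 0.01130106, -0.56227794, -0.82687109],
       [ 0.00617303,  0.82694737, -0.56224544]]), 't': array([-0.53877794,  0.0145633 ,  1.50397334])}
wrist {'fx': 290.50707204549957, 'fy': 290.50707204549957, 'cx': 254.24814031255582, 'cy': 188.3687212227361, 'R': array([[ 0.24620284,  0.96921368, -0.00300065],
       [ 0.92986472, -0.23533178,  0.28279065],
       [ 0.27337842, -0.07241406, -0.95917696]]), 't': array([-0.64892138, -0.03741864,  0.38020581])}
```

View pics/top0.png

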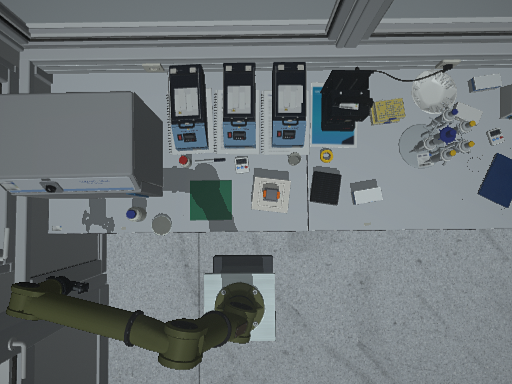

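View pics/side0.png

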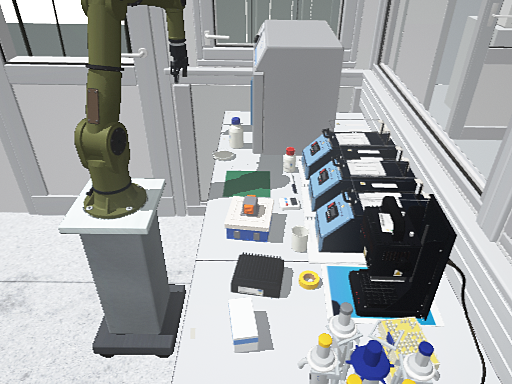

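View pics/wrist0.png

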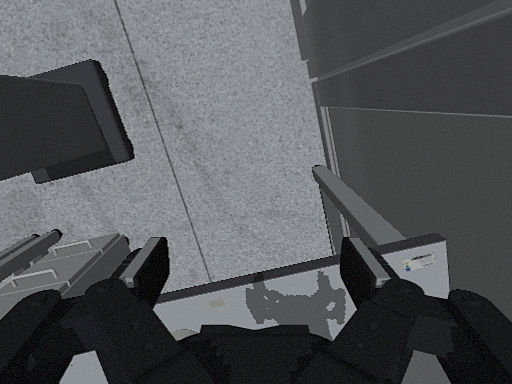

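Top view: the lid is at (271,194) with its orange buttons, the mat at (211,200), the block at (325,185). The side view shows all three clear of the arm. The wrist view shows only floor and the table edge. I'll take coarse positions next.

Run:
```python
from h import *
p,d,m=load('top0'); C=cloud(m,d)
for n,(u,v) in dict(lid=(271,194),mat=(211,200),block=(325,185),bluecap=(134,214),petri=(162,224),red=(184,160),timer=(242,164),beaker=(294,158),tape=(327,155),carton=(368,192),pen=(210,159),lidplate=(285,206)).items():
    print(n,np.round(C[v,u],3))
hsv=cv2.cvtColor(p,cv2.COLOR_RGB2HSV)
def blob(mask,z,name):
    n,l,s,c=cv2.connectedComponentsWithStats(mask.astype(np.uint8))
    for i in np.argsort(-s[1:,4])[:2]+1:
        print(name,s[i],c[i],np.round(onz(m,*c[i],z),4), np.round(np.nanmedian(C[l==i],0),4))
H,S,V=hsv[...,0],hsv[...,1],hsv[...,2]
blob((H>50)&(H<90)&(S>80),.003,'green')
blob((H<20)&(S>140)&(V>120),.092,'orange')
ss=slice(150,215)
sub=np.zeros(V.shape,bool); sub[160:210,305:345]=True
blob((V<50)&sub,.056,'black')
hp=C[...,2]; 
sub[:]=False; sub[160:225,245:300]=True
blob(sub&(hp>.05),.066,'lid')
print(np.round(hp[165:206:6,305:345:4],3))
```

```text
lid [ 0.496 -0.147  0.113]
mat [0.478 0.12  0.003]
block [ 0.536 -0.388  0.055]
bluecap [0.417 0.43  0.133]
petri [0.371 0.341 0.004]
red [0.648 0.226 0.094]
timer [ 0.637 -0.022  0.023]
beaker [ 0.664 -0.258  0.006]
tape [ 0.677 -0.409  0.002]
carton [ 0.503 -0.575  0.057]
pen [0.665 0.124 0.001]
lidplate [ 0.446 -0.21   0.064]
green [ 190  180   42   40 1637] [210.49053146 199.80085522] [0.4784 0.1221 0.003 ] [0.478  0.1216 0.0021]
green [511 117   1   1   1] [511. 117.] [ 0.8427 -1.2518  0.003 ] [ 0.8301 -1.2177  0.056 ]
orange [179 156   8   8  46] [182.45652174 159.60869565] [0.6503 0.2336 0.092 ] [0.6484 0.2324 0.0986]
orange [277 192   3   7  18] [277.83333333 194.66666667] [ 0.494  -0.1774  0.092 ] [ 0.4941 -0.1769  0.1059]
black [310 171  31  33 818] [325.00244499 187.32151589] [ 0.5261 -0.3874  0.056 ] [ 0.5262 -0.3882  0.0473]
black [307 172   1   4   4] [307.  173.5] [ 0.588  -0.3094  0.056 ] [ 0.5941 -0.3177 -0.0058]
lid [ 251  177   40   36 1185] [270.71814346 194.56708861] [ 0.4961 -0.1479  0.066 ] [ 0.495  -0.1471  0.0666]
lid [289 160   3   4   5] [289.8 161.4] [ 0.6411 -0.2335  0.066 ] [ 0.638  -0.2302  0.069 ]
[[-0.001  0.001 -0.002 -0.011  0.003 -0.012 -0.002  0.     0.     0.006]
 [-0.012  0.001 -0.     0.031  0.003  0.005 -0.005 -0.001  0.01  -0.002]
 [-0.014 -0.     0.01   0.058  0.047  0.041  0.049  0.056  0.041 -0.004]
 [-0.001 -0.002  0.035  0.059  0.047  0.051  0.061  0.056  0.046 -0.001]
 [ 0.001 -0.007  0.033  0.054  0.043  0.058  0.06   0.053  0.043  0.   ]
 [ 0.005  0.003  0.033  0.049  0.05   0.059  0.06   0.057  0.035  0.003]
 [ 0.009 -0.008  0.038  0.032  0.034  0.026  0.03   0.046  0.037 -0.006]]
```

Run:
```python
from h import *
p,d,m=load('top0'); C=cloud(m,d)
for u,v in [(150,110),(130,185),(155,185),(20,185),(60,180),(100,193)]: print(u,v,np.round(C[v,u],3))
```

```text
150 110 [0.833 0.34  0.229]
130 185 [0.517 0.362 0.417]
155 185 [0.537 0.339 0.145]
20 185 [0.519 0.74  0.433]
60 180 [0.533 0.59  0.455]
100 193 [0.493 0.489 0.359]
```

Request:
arm_command([
  {"x": -0.07,"y": -0.08,"z": -0.075,"wz": 0},
  {"x": -0.14,"y": -0.16,"z": -0.075,"wz": -0.02},
  {"x": -0.22,"y": -0.25,"z": -0.075,"wz": -0.04},
  {"x": -0.3,"y": -0.34,"z": -0.075,"wz": -0.06},
  {"x": -0.38,"y": -0.43,"z": -0.075,"wz": -0.079},
  {"x": -0.46,"y": -0.52,"z": -0.075,"wz": -0.079},
  {"x": -0.54,"y": -0.61,"z": -0.075,"wz": -0.079},
  {"x": -0.56,"y": -0.64,"z": -0.075,"wz": -0.079},
])

```text
$.deltas[0]: bad value
```

Request:
arm_command([
  {"x": -0.07,"y": -0.08,"z": -0.075,"wx": 0,"wy": 0,"wz": 0,"jaw": -1},
  {"x": -0.14,"y": -0.16,"z": -0.075,"wx": 0,"wy": 0,"wz": -0.02,"jaw": -1},
  {"x": -0.22,"y": -0.25,"z": -0.075,"wx": 0,"wy": 0,"wz": -0.04,"jaw": -1},
  {"x": -0.3,"y": -0.34,"z": -0.075,"wx": 0,"wy": 0,"wz": -0.06,"jaw": -1},
  {"x": -0.38,"y": -0.43,"z": -0.075,"wx": 0,"wy": 0,"wz": -0.079,"jaw": -1},
  {"x": -0.46,"y": -0.52,"z": -0.075,"wx": 0,"wy": 0,"wz": -0.079,"jaw": -1},
  {"x": -0.54,"y": -0.61,"z": -0.075,"wx": 0,"wy": 0,"wz": -0.079,"jaw": -1},
  {"x": -0.56,"y": -0.64,"z": -0.075,"wx": 0,"wy": 0,"wz": -0.079,"jaw": -1},
])

```text
t: 0.95
tool_pos: [0.3171, 0.3218, 0.2724]
orientation: [-180.0, 0.0, 179.5]
wrist_force: [-0.0, 0.5, 0.1]
opening: 0.0853
```

Request:
arm_command([
  {"x": -0.05,"y": -0.11,"z": -0.075,"wx": 0,"wy": 0,"wz": 0,"jaw": -1},
  {"x": -0.1,"y": -0.22,"z": -0.075,"wx": 0,"wy": 0,"wz": 0,"jaw": -1},
  {"x": -0.15,"y": -0.33,"z": -0.075,"wx": 0,"wy": 0,"wz": 0,"jaw": -1},
  {"x": -0.2,"y": -0.44,"z": -0.075,"wx": 0,"wy": 0,"wz": 0,"jaw": -1},
  {"x": -0.25,"y": -0.55,"z": -0.075,"wx": 0,"wy": 0,"wz": 0,"jaw": -1},
  {"x": -0.3,"y": -0.66,"z": -0.075,"wx": 0,"wy": 0,"wz": 0,"jaw": -1},
  {"x": -0.35,"y": -0.77,"z": -0.075,"wx": 0,"wy": 0,"wz": 0,"jaw": -1},
  {"x": -0.36,"y": -0.81,"z": -0.075,"wx": 0,"wy": 0,"wz": 0,"jaw": -1},
])

```text
t: 1.75
tool_pos: [0.4592, -0.0022, 0.3026]
orientation: [-179.9, 0.1, 179.6]
wrist_force: [-0.1, 0.5, -0.3]
opening: 0.0854
```

Run:
```python
from h import *
s=robot.state(); print(s['tool_pos'],s['orientation'],s['dq'])
p,d,m=snap('wrist','w1'); print(-np.array(m['R']).T@m['t'])
```

```text
[ 0.45922856 -0.00220595  0.30256221] [-1.79932904e+02  7.58243185e-02  1.79582311e+02] [ 5.577731    3.11963083  9.67597084 -2.64758692 -2.44483833  0.18893822
 18.00674146]
[ 0.38742488 -0.00129086  0.43446399]
```

View pics/w1.png

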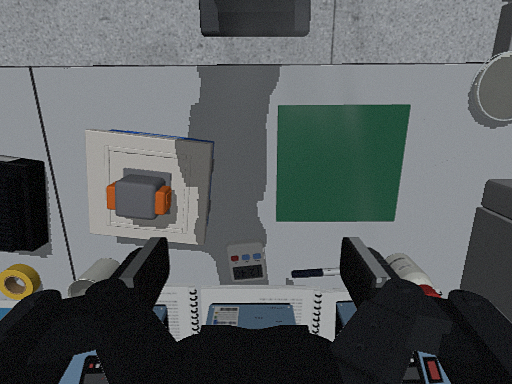

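Wrist view 1 shows the mat at corners (278,105), (410,104), (395,222) and (276,219). The lid plate spans about (87-214, 130-245), with its buttons at (112,196) and (163,200). The block is cut off at the left edge, so I'll shift right for a second view.

Request:
arm_command([
  {"x": 0,"y": -0.11,"z": 0,"wx": 0,"wy": 0,"wz": 0,"jaw": -1},
  {"x": 0,"y": -0.22,"z": 0,"wx": 0,"wy": 0,"wz": 0,"jaw": -1},
  {"x": 0,"y": -0.33,"z": 0,"wx": 0,"wy": 0,"wz": 0,"jaw": -1},
  {"x": 0,"y": -0.44,"z": 0,"wx": 0,"wy": 0,"wz": 0,"jaw": -1},
  {"x": 0,"y": -0.55,"z": 0,"wx": 0,"wy": 0,"wz": 0,"jaw": -1},
  {"x": 0,"y": -0.62,"z": 0,"wx": 0,"wy": 0,"wz": 0,"jaw": -1},
  {"x": 0,"y": -0.66,"z": 0,"wx": 0,"wy": 0,"wz": 0,"jaw": -1},
  {"x": 0,"y": -0.675,"z": 0,"wx": 0,"wy": 0,"wz": 0,"jaw": -1},
])

```text
t: 2.6
tool_pos: [0.4577, -0.2682, 0.3022]
orientation: [-180.0, -0.0, 179.9]
wrist_force: [-0.2, -0.3, -0.0]
opening: 0.0855
```

Run:
```python
from h import *
s=robot.state(); print(s['tool_pos'],s['orientation'],s['dq'])
p,d,m=snap('wrist','w2'); print(-np.array(m['R']).T@m['t'])
```

```text
[ 0.45774757 -0.26819038  0.30215258] [-1.79969687e+02 -2.47248706e-02  1.79861676e+02] [ 4.52480501  6.29769211  2.56552532 -2.98826458 -6.27998338  0.60696718
  9.65703674]
[ 0.38618415 -0.26770316  0.43418809]
```

View pics/w2.png

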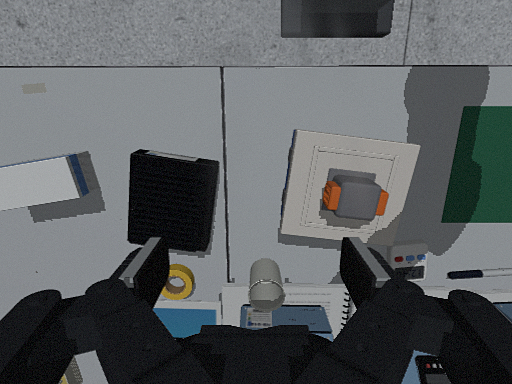

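Wrist view 2 shows the whole block at (172,200), the lid at about (350,187) with buttons at (332,195) and (381,203), and the carton at the left. Next I'll measure by masks and two-view rays.

```bash
cat > m1.py <<'E'
from h import *
def quad(mask,eps=.03):
    cs,_=cv2.findContours(mask.astype(np.uint8),cv2.RETR_EXTERNAL,cv2.CHAIN_APPROX_NONE)
    c=max(cs,key=cv2.contourArea); c=cv2.convexHull(c)
    return cv2.approxPolyDP(c,eps*cv2.arcLength(c,True),True)[:,0,:], c
def tri(obs):
    A=np.zeros((3,3));b=np.zeros(3)
    for m,u,v in obs:
        c,d=ray(m,u,v); d=d/np.linalg.norm(d); P=np.eye(3)-np.outer(d,d); A+=P;b+=P@c
    X=np.linalg.solve(A,b)
    return X,[round(float(np.linalg.norm(np.cross(X-ray(m,u,v)[0],ray(m,u,v)[1]/np.linalg.norm(ray(m,u,v)[1])))),4) for m,u,v in obs]
def rect(pts):
    (c,s,a)=cv2.minAreaRect(np.float32(pts[:,:2]*1000)); return np.round(c,1),np.round(s,1),round(a,1)
E
python3 - <<'E'
from m1 import *
V={}
for t in ['w1','w2']:
    p,d,m=load(t); C=cloud(m,d); hsv=cv2.cvtColor(p,cv2.COLOR_RGB2HSV); H,S,Vv=[hsv[...,i] for i in range(3)]
    z=C[...,2]; ok=d>0
    # mat
    g=(H>60)&(H<90)&(S>100); g[260:]=0
    q,c=quad(g); P=np.array([onz(m,*x,.003) for x in c]); print(t,'mat q',q.tolist(),rect(P), 'z',np.median(z[g]))
    # orange
    X,Y=C[...,0],C[...,1]
    near=(np.hypot(X-.495,Y+.147)<.08)
    o=near&(H<14)&(S>150)&(Vv>90)
    n,l,s,c=cv2.connectedComponentsWithStats(o.astype(np.uint8))
    for i in np.argsort(-s[1:,4])[:3]+1: print('or',s[i],np.round(c[i],1),np.round(np.median(C[l==i],0),4))
    h=near&(z>.103)&(z<.125)&(S<80)
    P=C[h]; print('handle top',h.sum(),np.median(P,0),rect(np.array([onz(m,*x,.11) for x in quad(h)[1]])))
    # lid plate
    r=(np.hypot(X-.495,Y+.147)<.125)&(z>.052)
    r=cv2.morphologyEx(r.astype(np.uint8),cv2.MORPH_OPEN,np.ones((5,5)))
    q,c=quad(r); print('lid q',q.tolist(),[np.round(onz(m,*x,.066)*1000).tolist() for x in q])
    if t=='w2':
        b=(Vv<70)&(np.hypot(X-.526,Y+.387)<.12)&(z>.03); b[252:]=0
        b=cv2.morphologyEx(b.astype(np.uint8),cv2.MORPH_OPEN,np.ones((5,5)))
        q,c=quad(b); print('block',q.tolist(),[np.round(onz(m,*x,.056)*1000).tolist() for x in q],rect(np.array([onz(m,*x,.056) for x in c])),np.median(z[b>0]))
a=[cv2.resize(cv2.imread('pics/w1.png')[120:260,60:230],None,fx=4,fy=4),cv2.resize(cv2.imread('pics/w2.png')[110:260,270:430],None,fx=4,fy=4),cv2.resize(cv2.imread('pics/w2.png')[130:280,110:240],None,fx=5,fy=4)]
for i,x in enumerate(a): cv2.imwrite(f'pics/c{i}.png',x)
E
```

```text
Traceback (most recent call last):
TypeError: onz() missing 1 required positional argument: 'z'
```

Hull shape needs a squeeze; fixing.

```bash
sed -i 's/True)\[:,0,:\], c$/True)[:,0,:], c[:,0,:]/' m1.py
cat > s1.py <<'E'
from m1 import *
for t in ['w1','w2']:
    p,d,m=load(t); C=cloud(m,d); hsv=cv2.cvtColor(p,cv2.COLOR_RGB2HSV); H,S,Vv=[hsv[...,i] for i in range(3)]
    z=C[...,2]
    g=(H>60)&(H<90)&(S>100); g[260:]=0
    q,c=quad(g); P=np.array([onz(m,*x,.003) for x in c]); print(t,'mat q',q.tolist(),rect(P), 'z',np.median(z[g]))
    X,Y=C[...,0],C[...,1]
    near=(np.hypot(X-.495,Y+.147)<.08)
    o=near&(H<14)&(S>150)&(Vv>90)
    n,l,s,c=cv2.connectedComponentsWithStats(o.astype(np.uint8))
    for i in np.argsort(-s[1:,4])[:3]+1: print('or',s[i],np.round(c[i],1),np.round(np.median(C[l==i],0),4))
    h=near&(z>.103)&(z<.125)&(S<80)
    P=C[h]; print('handle top',h.sum(),np.median(P,0),rect(np.array([onz(m,*x,.11) for x in quad(h)[1]])))
    r=(np.hypot(X-.495,Y+.147)<.125)&(z>.052)
    r=cv2.morphologyEx(r.astype(np.uint8),cv2.MORPH_OPEN,np.ones((5,5)))
    q,c=quad(r); print('lid q',q.tolist(),[np.round(onz(m,*x,.066)*1000).tolist() for x in q])
    if t=='w2':
        b=(Vv<70)&(np.hypot(X-.526,Y+.387)<.12)&(z>.03); b[252:]=0
        b=cv2.morphologyEx(b.astype(np.uint8),cv2.MORPH_OPEN,np.ones((5,5)))
        q,c=quad(b); print('block',q.tolist(),[np.round(onz(m,*x,.056)*1000).tolist() for x in q],rect(np.array([onz(m,*x,.056) for x in c])),np.median(z[b>0]))
a=[cv2.resize(cv2.imread('pics/w1.png')[120:260,60:230],None,fx=4,fy=4),cv2.resize(cv2.imread('pics/w2.png')[110:260,270:430],None,fx=4,fy=4),cv2.resize(cv2.imread('pics/w2.png')[130:280,110:240],None,fx=4,fy=4)]
for i,x in enumerate(a): cv2.imwrite(f'pics/c{i}.png',cv2.convertScaleAbs(x,alpha=3 if i==2 else 1))
E
python3 s1.py
```

```text
w1 mat q [[409, 105], [393, 220], [276, 220], [279, 105]] (array([480.2, 124.9]), array([188.3, 176.9]), 89.6) z 0.003308994738588504
or [155 186  16  29 321] [161.2 200. ] [ 0.4978 -0.1144  0.1069]
or [107 182   9  27 195] [110.7 196.1] [ 0.4925 -0.1733  0.1074]
or [168 205   1   1   1] [168. 205.] [ 0.5092 -0.1105  0.0935]
handle top 1464 [ 0.49627666 -0.14363018  0.11021717] (array([ 496.8, -142.4]), array([50. , 45.9]), 83.0)
lid q [[212, 143], [204, 243], [124, 383], [0, 383], [85, 130]] [[436.0, -56.0, 66.0], [576.0, -74.0, 66.0], [830.0, -221.0, 66.0], [829.0, -426.0, 66.0], [419.0, -214.0, 66.0]]
w2 mat q [[511, 106], [511, 221], [441, 221], [463, 108]] (array([480.3,  85.4]), array([111.7, 178.6]), 90.0) z 0.003085381199911798
or [323 181  18  29 359] [331.6 195.2] [ 0.4926 -0.1762  0.1061]
or [376 190  12  25 174] [381.9 202.8] [ 0.5003 -0.1166  0.1071]
handle top 1459 [ 0.49610036 -0.14632672  0.10996894] (array([ 496.6, -147.1]), array([49.6, 45.6]), 82.9)
lid q [[296, 130], [419, 145], [511, 383], [280, 383]] [[419.0, -216.0, 66.0], [438.0, -60.0, 66.0], [828.0, 152.0, 66.0], [828.0, -227.0, 66.0]]
block [[131, 153], [215, 168], [205, 250], [128, 240]] [[449.0, -430.0, 56.0], [469.0, -321.0, 56.0], [590.0, -340.0, 56.0], [574.0, -450.0, 56.0]] (array([ 525.4, -385.9]), array([113.7, 139.9]), 81.1) 0.05141358115925154
```

View pics/c0.png

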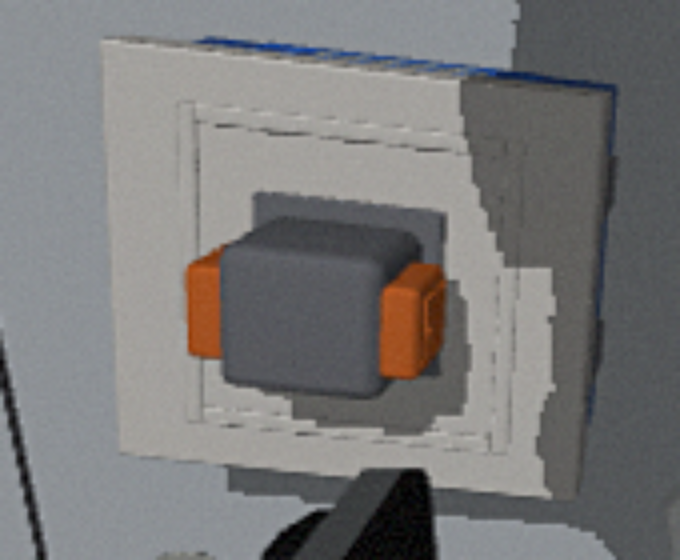

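View pics/c1.png

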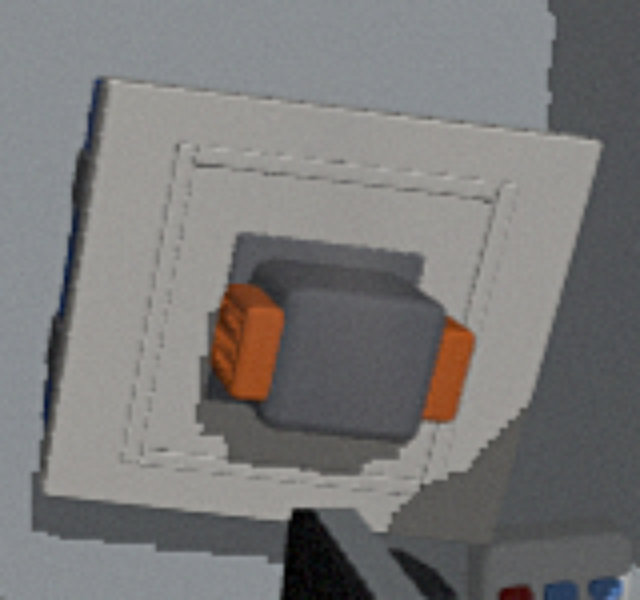

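View pics/c2.png

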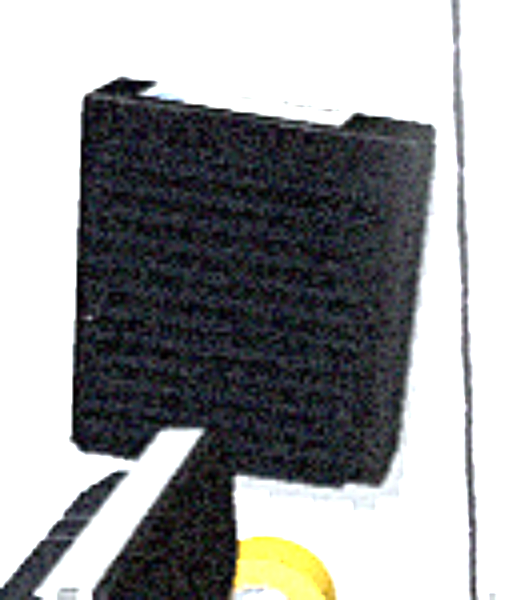

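Run:
```python
from m1 import *
m1=load('w1')[2];m2=load('w2')[2];m0=load('top0')[2];ms=load('side0')[2]
print('front -y corner',tri([(m1,85.5,130),(m2,295.5,130)]))
print('front +y corner',tri([(m1,212.5,143),(m2,420,145.5)]))
# panel on plate groove corners from crops (c0: 60+x/4,120+y/4 ; c1: 270+x/4,110+y/4)
c0=lambda x,y:(60+x/4-.375,120+y/4-.375); c1=lambda x,y:(270+x/4-.375,110+y/4-.375)
print('groove',tri([(m1,*c0(190,104)),(m2,*c1(183,146))]))
print('base front-right corner',tri([(m1,*c0(445,212)),(m2,*c1(424,253))]))
print('base front-left',tri([(m1,*c0(256,192)),(m2,*c1(238,234))]))
print('handle near top -y corner', tri([(m1,*c0(275,217)),(m2,*c1(260,262))]))
# orange tops
print('btn R', tri([(m1,110.7,196.1),(m2,331.6,195.2)]),'L',tri([(m1,161.2,200),(m2,381.9,202.8)]))
```

```text
front -y corner (array([ 0.41921005, -0.21631167,  0.06096174]), [0.0001, 0.0001])
front +y corner (array([ 0.43792481, -0.05612024,  0.06106338]), [0.001, 0.001])
groove (array([ 0.43904571, -0.19057308,  0.06351554]), [0.0001, 0.0001])
base front-right corner (array([ 0.47379976, -0.11117856,  0.06686035]), [0.0003, 0.0003])
base front-left (array([ 0.46710799, -0.17186571,  0.06668799]), [0.0, 0.0])
handle near top -y corner (array([ 0.47502536, -0.16515251,  0.07045308]), [0.0005, 0.0005])
btn R (array([ 0.49344693, -0.1756892 ,  0.10194954]), [0.0009, 0.0009]) L (array([ 0.50051904, -0.11510459,  0.10333677]), [0.0012, 0.0012])
```

Request:
arm_command([
  {"x": -0.02,"y": 0.07,"z": 0.08,"wx": 0,"wy": 0,"wz": 0.01,"jaw": -1},
  {"x": -0.04,"y": 0.14,"z": 0.16,"wx": 0,"wy": 0,"wz": 0.02,"jaw": -1},
  {"x": -0.06,"y": 0.21,"z": 0.24,"wx": 0,"wy": 0,"wz": 0.03,"jaw": -1},
  {"x": -0.08,"y": 0.28,"z": 0.3,"wx": 0,"wy": 0,"wz": 0.037,"jaw": -1},
  {"x": -0.098,"y": 0.307,"z": 0.36,"wx": 0,"wy": 0,"wz": 0.037,"jaw": -1},
  {"x": -0.098,"y": 0.307,"z": 0.38,"wx": 0,"wy": 0,"wz": 0.037,"jaw": -1},
  {"x": -0.098,"y": 0.307,"z": 0.38,"wx": 0,"wy": 0,"wz": 0.037,"jaw": -1},
  {"x": -0.098,"y": 0.307,"z": 0.38,"wx": 0,"wy": 0,"wz": 0.037,"jaw": -1},
])

```text
t: 3.45
tool_pos: [0.4973, -0.1454, 0.1513]
orientation: [-180.0, 0.1, 173.2]
wrist_force: [0.1, -0.6, 0.4]
opening: 0.0853
```

Run:
```python
from h import *
p,d,m=snap('wrist','w3'); s=robot.state(); print(s['tool_pos'],s['orientation'],np.abs(s['dq']).max())
```

```text
[ 0.4975176  -0.14568111  0.15161148] [1.79992511e+02 1.16176069e-01 1.73220871e+02] 0.28277450058569636
```

View pics/w3.png

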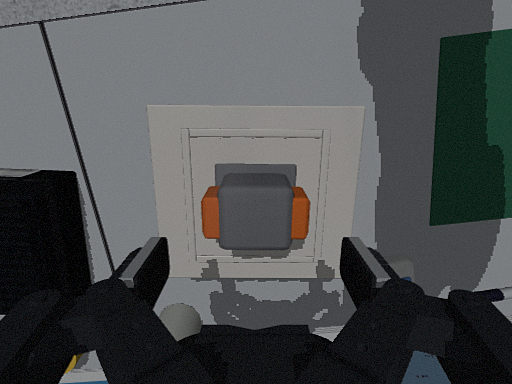

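Wrist view 3: the handle is squared up in the frame, with buttons at columns 202-220 and 292-309 about a centre of 256, and the fingers symmetric about 254. A quick check of the x centre, then I go down.

Run:
```python
from m1 import *
p,d,m=load('w3');hsv=cv2.cvtColor(p,cv2.COLOR_RGB2HSV); H,S,V=[hsv[...,i] for i in range(3)]
o=(H<14)&(S>150)&(V>60); o[:150]=0;o[260:]=0
n,l,s,c=cv2.connectedComponentsWithStats(o.astype(np.uint8))
for i in np.argsort(-s[1:,4])[:2]+1: print(s[i],c[i],onz(m,*c[i],.107))
for c in quad(np.isin(l,[0])==0)[0]: pass
# plate corners
for u,v in [(149,106),(363,106),(357,279),(159,278)]: print(onz(m,u,v,.066)*1000)
```

```text
[201 186  19  53 802] [210.29800499 213.13840399] [ 0.49104887 -0.1733714   0.107     ]
[291 187  19  52 786] [299.4783715  213.90330789] [ 0.49834911 -0.11593678  0.107     ]
[ 419.50906489 -212.51874238   66.        ]
[437.60069525 -59.63630588  66.        ]
[580.68716719 -66.48317847  66.        ]
[ 559.88931863 -235.19335944   66.        ]
```

Request:
arm_command([
  {"x": 0,"y": 0,"z": 0.08,"wx": 0,"wy": 0,"wz": 0,"jaw": -1},
  {"x": 0,"y": 0,"z": 0.14,"wx": 0,"wy": 0,"wz": 0,"jaw": -1},
  {"x": 0,"y": 0,"z": 0.17,"wx": 0,"wy": 0,"wz": 0,"jaw": -1},
  {"x": 0,"y": 0,"z": 0.17,"wx": 0,"wy": 0,"wz": 0,"jaw": -1},
  {"x": 0,"y": 0,"z": 0.17,"wx": 0,"wy": 0,"wz": 0,"jaw": 1},
  {"x": 0,"y": 0,"z": 0.17,"wx": 0,"wy": 0,"wz": 0,"jaw": 1},
  {"x": 0,"y": 0,"z": 0.17,"wx": 0,"wy": 0,"wz": 0,"jaw": 1},
  {"x": 0,"y": 0,"z": 0.17,"wx": 0,"wy": 0,"wz": 0,"jaw": 1},
], newtons=50)

```text
t: 4.3
tool_pos: [0.4987, -0.1452, 0.0853]
orientation: [179.9, 0.2, 173.3]
wrist_force: [-4.4, 0.5, 12.8]
opening: 0.0519
```

Run:
```python
from h import *
s=robot.state(); print(s['tool_pos'],s['orientation'],s['opening'],s['wrist_force'],s['moment'])
p,d,m=snap('wrist','w4')
```

```text
[ 0.49872362 -0.14516565  0.08530549] [179.91785059   0.18958843 173.25333834] 0.05190389767563467 [-4.41577064  0.54171949 12.83750095] [ 0.09036389  0.79750431 -0.21465267]
```

View pics/w4.png

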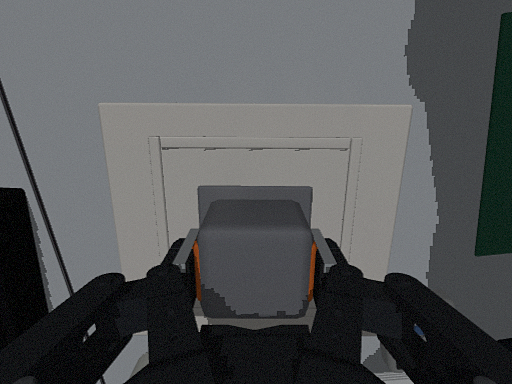

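Wrist view 4: both buttons are squeezed in (orange slivers at columns 197 and 312) and the opening is 52 mm, so pressed home. Lifting straight up.

Request:
arm_command([
  {"x": 0,"y": 0,"z": -0.01,"wx": 0,"wy": 0,"wz": 0,"jaw": 1},
  {"x": 0,"y": 0,"z": -0.03,"wx": 0,"wy": 0,"wz": 0,"jaw": 1},
  {"x": 0,"y": 0,"z": -0.06,"wx": 0,"wy": 0,"wz": 0,"jaw": 1},
  {"x": 0,"y": 0,"z": -0.1,"wx": 0,"wy": 0,"wz": 0,"jaw": 1},
  {"x": 0,"y": 0,"z": -0.15,"wx": 0,"wy": 0,"wz": 0,"jaw": 1},
  {"x": 0,"y": 0,"z": -0.2,"wx": 0,"wy": 0,"wz": 0,"jaw": 1},
  {"x": 0,"y": 0,"z": -0.25,"wx": 0,"wy": 0,"wz": 0,"jaw": 1},
  {"x": 0,"y": 0,"z": -0.25,"wx": 0,"wy": 0,"wz": 0,"jaw": 1},
], newtons=50)

```text
t: 5.15
tool_pos: [0.4989, -0.1452, 0.1854]
orientation: [179.9, 0.3, 173.3]
wrist_force: [-0.1, 0.5, -2.1]
opening: 0.052
```

Run:
```python
from h import *
s=robot.state(); print(s['tool_pos'],s['orientation'],s['opening'],s['wrist_force'],s['moment'])
p,d,m=snap('wrist','w5'); p2,_,_=snap('side','s5')
cv2.imwrite('pics/cc5.png',np.hstack([p,cv2.resize(p2[180:300,180:340],(512,384))])[:,::2,::-1])
```

```text
[ 0.49886397 -0.145162    0.18541953] [179.93996879   0.32052774 173.31183453] 0.051966951078672184 [-0.08059064  0.52229468 -2.14597818] [ 0.02535693 -0.03851628  0.02311938]
```

View pics/cc5.png

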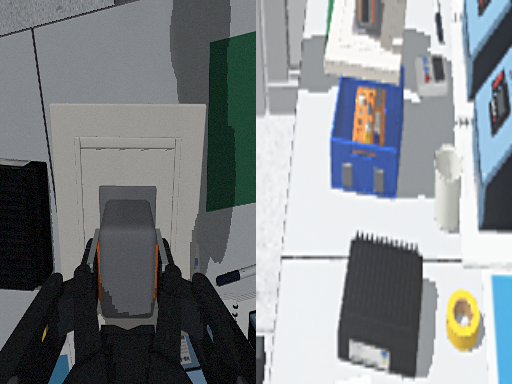

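View 5: the lid is off and held level. The side inset shows the open blue carrier with the orange rack inside. Refining the mat centre.

Run:
```python
from m1 import *
for t in ['w1','top0','w5']:
    p,d,m=load(t);q=p.astype(int); g=(q[...,1]>q[...,0]+8)&(q[...,1]>q[...,2]+3)
    if t!='top0': g[250:]=0
    g=cv2.morphologyEx(g.astype(np.uint8),cv2.MORPH_OPEN,np.ones((5,5)))
    qq,c=quad(g); print(t,qq.tolist(),[np.round(onz(m,*x,.003)*1000).tolist()[:2] for x in qq],rect(np.array([onz(m,*x,.003) for x in c])))
```

```text
w1 [[409, 104], [394, 220], [276, 221], [278, 105]] [[391.0, 218.0], [569.0, 220.0], [570.0, 31.0], [391.0, 32.0]] (array([480.7, 125.2]), array([179.3, 189.5]), 0.0)
top0 [[231, 180], [231, 219], [190, 219], [190, 181]] [[567.0, 29.0], [391.0, 30.0], [393.0, 215.0], [565.0, 215.0]] (array([479.9, 122.3]), array([186.1, 176.9]), 89.6)
w5 [[511, 31], [511, 201], [412, 211], [420, 42]] [[391.0, 118.0], [570.0, 142.0], [569.0, 30.0], [391.0, 31.0]] (array([480.5,  85.9]), array([179.4, 112.2]), 0.1)
```

Request:
arm_command([
  {"x": 0.01,"y": 0.06,"z": 0,"wx": 0,"wy": 0,"wz": -0.01,"jaw": 1},
  {"x": 0.03,"y": 0.16,"z": 0,"wx": 0,"wy": 0,"wz": -0.02,"jaw": 1},
  {"x": 0.05,"y": 0.27,"z": 0,"wx": 0,"wy": 0,"wz": -0.03,"jaw": 1},
  {"x": 0.07,"y": 0.38,"z": 0,"wx": 0,"wy": 0,"wz": -0.037,"jaw": 1},
  {"x": 0.09,"y": 0.49,"z": 0,"wx": 0,"wy": 0,"wz": -0.037,"jaw": 1},
  {"x": 0.11,"y": 0.59,"z": 0,"wx": 0,"wy": 0,"wz": -0.037,"jaw": 1},
  {"x": 0.124,"y": 0.65,"z": 0,"wx": 0,"wy": 0,"wz": -0.037,"jaw": 1},
  {"x": 0.124,"y": 0.664,"z": 0,"wx": 0,"wy": 0,"wz": -0.037,"jaw": 1},
], newtons=50)

```text
t: 6.05
tool_pos: [0.4769, 0.1287, 0.1807]
orientation: [-180.0, -0.2, -179.7]
wrist_force: [0.3, -0.5, -1.7]
opening: 0.0515
```

Run:
```python
from h import *
p,d,m=snap('wrist','w6');s=robot.state(); print(s['tool_pos'],s['orientation'],s['opening'],s['wrist_force'])
```

```text
[0.47756711 0.12738787 0.18087734] [-1.79935195e+02 -1.25007495e-01 -1.79779153e+02] 0.05158527574189798 [ 0.13946225  0.72177528 -2.45614617]
```

View pics/w6.png

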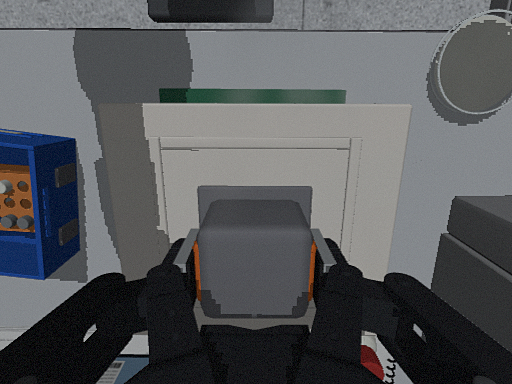

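Request:
arm_command([
  {"x": 0,"y": 0,"z": 0.06,"wx": 0,"wy": 0,"wz": 0,"jaw": 1},
  {"x": 0,"y": 0,"z": 0.14,"wx": 0,"wy": 0,"wz": 0,"jaw": 1},
  {"x": 0,"y": 0,"z": 0.22,"wx": 0,"wy": 0,"wz": 0,"jaw": 1},
  {"x": 0,"y": 0,"z": 0.28,"wx": 0,"wy": 0,"wz": 0,"jaw": 1},
  {"x": 0,"y": 0,"z": 0.31,"wx": 0,"wy": 0,"wz": 0,"jaw": 1},
  {"x": 0,"y": 0,"z": 0.31,"wx": 0,"wy": 0,"wz": 0,"jaw": 1},
  {"x": 0,"y": 0,"z": 0.31,"wx": 0,"wy": 0,"wz": 0,"jaw": 1},
  {"x": 0,"y": 0,"z": 0.31,"wx": 0,"wy": 0,"wz": 0,"jaw": 1},
], newtons=50)

```text
t: 6.9
tool_pos: [0.48, 0.125, 0.0597]
orientation: [179.9, 0.1, 179.9]
wrist_force: [0.4, -0.4, -2.2]
opening: 0.0513
```

Run:
```python
from h import *
p,d,m=snap('side','s7');s=robot.state(); print(s['tool_pos'],s['orientation'],s['opening'],s['wrist_force'])
cv2.imwrite('pics/c7.png',cv2.resize(p[140:240,190:320],(780,600))[:,:,::-1])
```

```text
[0.47996362 0.12523917 0.05969604] [1.79921016e+02 1.38536085e-01 1.79955859e+02] 0.051247892935715786 [ 0.15773199 -0.22039275 -2.6854222 ]
```

View pics/c7.png

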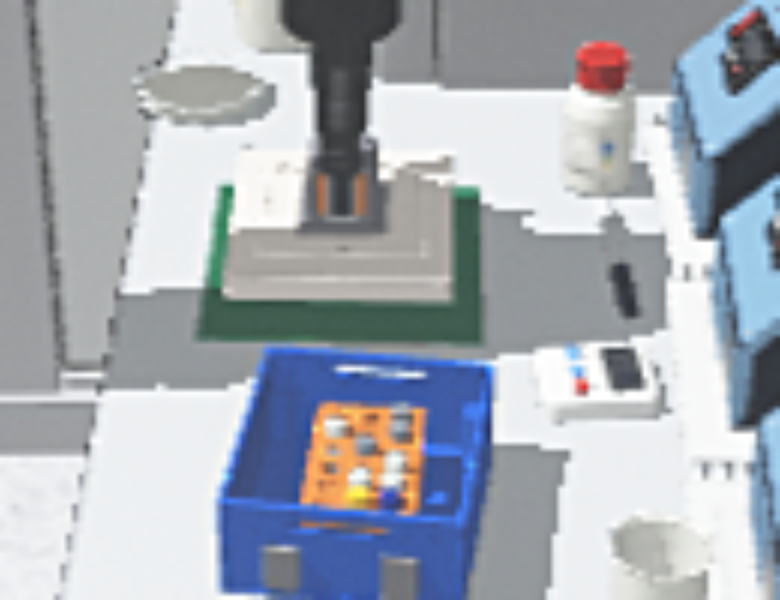

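Side crop: the lid is level, 19 mm above the mat and centred on it. Lowering until it touches.

Request:
arm_command([
  {"x": 0,"y": 0,"z": 0.02,"wx": 0,"wy": 0,"wz": 0,"jaw": 1},
  {"x": 0,"y": 0,"z": 0.035,"wx": 0,"wy": 0,"wz": 0,"jaw": 1},
  {"x": 0,"y": 0,"z": 0.042,"wx": 0,"wy": 0,"wz": 0,"jaw": 1},
  {"x": 0,"y": 0,"z": 0.047,"wx": 0,"wy": 0,"wz": 0,"jaw": 1},
  {"x": 0,"y": 0,"z": 0.047,"wx": 0,"wy": 0,"wz": 0,"jaw": 1},
  {"x": 0,"y": 0,"z": 0.047,"wx": 0,"wy": 0,"wz": 0,"jaw": 1},
  {"x": 0,"y": 0,"z": 0.047,"wx": 0,"wy": 0,"wz": 0,"jaw": 1},
  {"x": 0,"y": 0,"z": 0.047,"wx": 0,"wy": 0,"wz": 0,"jaw": 1},
], newtons=50)

```text
t: 7.75
tool_pos: [0.4782, 0.125, 0.0413]
orientation: [179.9, -0.2, 180.0]
wrist_force: [-9.6, -2.2, 21.0]
opening: 0.0517
```

Request:
arm_command([
  {"x": 0,"y": 0,"z": -0.002,"wx": 0,"wy": 0,"wz": 0,"jaw": 1},
  {"x": 0,"y": 0,"z": -0.003,"wx": 0,"wy": 0,"wz": 0,"jaw": 1},
  {"x": 0,"y": 0,"z": -0.003,"wx": 0,"wy": 0,"wz": 0,"jaw": 0},
  {"x": 0,"y": 0,"z": -0.003,"wx": 0,"wy": 0,"wz": 0,"jaw": -1},
  {"x": 0,"y": 0,"z": -0.003,"wx": 0,"wy": 0,"wz": 0,"jaw": -1},
  {"x": 0,"y": 0,"z": -0.003,"wx": 0,"wy": 0,"wz": 0,"jaw": -1},
  {"x": 0,"y": 0,"z": -0.003,"wx": 0,"wy": 0,"wz": 0,"jaw": -1},
  {"x": 0,"y": 0,"z": -0.003,"wx": 0,"wy": 0,"wz": 0,"jaw": -1},
], newtons=50)

```text
t: 8.55
tool_pos: [0.4789, 0.125, 0.0408]
orientation: [180.0, 0.0, 180.0]
wrist_force: [0.1, -0.4, 0.6]
opening: 0.0853
```

Request:
arm_command([
  {"x": 0,"y": 0,"z": -0.08,"wx": 0,"wy": 0,"wz": 0,"jaw": -1},
  {"x": 0,"y": 0,"z": -0.2,"wx": 0,"wy": 0,"wz": 0,"jaw": -1},
  {"x": 0,"y": 0,"z": -0.32,"wx": 0,"wy": 0,"wz": 0,"jaw": -1},
  {"x": 0,"y": -0.06,"z": -0.42,"wx": 0,"wy": 0,"wz": 0,"jaw": -1},
  {"x": 0.02,"y": -0.14,"z": -0.5,"wx": 0,"wy": 0,"wz": 0,"jaw": -1},
  {"x": 0.04,"y": -0.24,"z": -0.57,"wx": 0,"wy": 0,"wz": 0,"jaw": -1},
  {"x": 0.05,"y": -0.34,"z": -0.6,"wx": 0,"wy": 0,"wz": 0,"jaw": -1},
  {"x": 0.05,"y": -0.38,"z": -0.6,"wx": 0,"wy": 0,"wz": 0,"jaw": -1},
])

```text
t: 9.35
tool_pos: [0.4593, -0.0314, 0.2832]
orientation: [179.9, 0.3, 179.7]
wrist_force: [0.4, 0.1, 0.2]
opening: 0.0853
```

Run:
```python
from h import *
p,d,m=snap('wrist','w8');s=robot.state(); print(s['tool_pos'],s['orientation'],s['wrist_force'])
```

```text
[ 0.45903354 -0.03273864  0.28224359] [179.92926569   0.18516579 179.54396512] [-0.88616045 -2.09350992 -0.35788429]
```

View pics/w8.png

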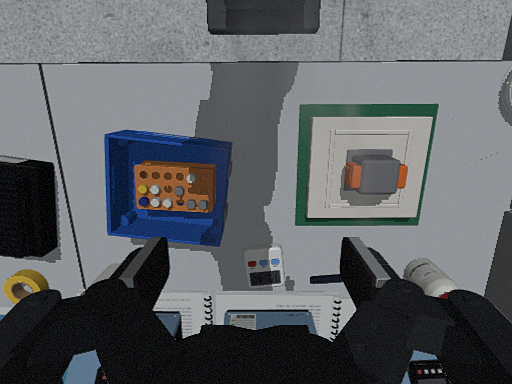

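View 8: the lid lies on the mat at (370,167). The orange rack in the carrier is at (175,187). Its long side seems to run along world y, which disagrees with the text, so I'll take a second view.

Request:
arm_command([
  {"x": 0,"y": -0.1,"z": 0,"wx": 0,"wy": 0,"wz": 0,"jaw": -1},
  {"x": 0,"y": -0.21,"z": 0,"wx": 0,"wy": 0,"wz": 0,"jaw": -1},
  {"x": 0,"y": -0.32,"z": 0,"wx": 0,"wy": 0,"wz": 0,"jaw": -1},
  {"x": 0,"y": -0.43,"z": 0,"wx": 0,"wy": 0,"wz": 0,"jaw": -1},
  {"x": 0,"y": -0.52,"z": 0,"wx": 0,"wy": 0,"wz": 0,"jaw": -1},
  {"x": 0,"y": -0.56,"z": 0,"wx": 0,"wy": 0,"wz": 0,"jaw": -1},
  {"x": 0,"y": -0.57,"z": 0,"wx": 0,"wy": 0,"wz": 0,"jaw": -1},
  {"x": 0,"y": -0.57,"z": 0,"wx": 0,"wy": 0,"wz": 0,"jaw": -1},
])

```text
t: 10.2
tool_pos: [0.4586, -0.2544, 0.2803]
orientation: [-180.0, -0.1, 179.9]
wrist_force: [0.7, 0.2, 0.6]
opening: 0.0856
```

Run:
```python
from h import *
p,d,m=snap('wrist','w9');s=robot.state(); print(s['tool_pos'],s['orientation'],s['wrist_force'])
cv2.imwrite('pics/c9a.png',cv2.resize(load('w8')[0][120:260,95:245],None,fx=5,fy=4)[:,:,::-1])
cv2.imwrite('pics/c9b.png',cv2.resize(p[120:260,260:410],None,fx=5,fy=4)[:,:,::-1])
```

```text
[ 0.45887745 -0.25358364  0.28029554] [ 1.79970965e+02 -5.06358913e-02 -1.79962876e+02] [-0.54337949 -0.01063437 -0.23851906]
```

View pics/w9.png

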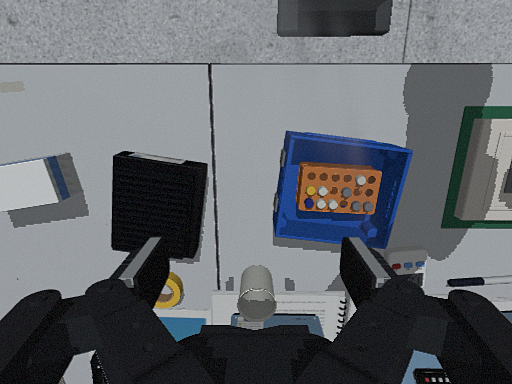

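View pics/c9a.png

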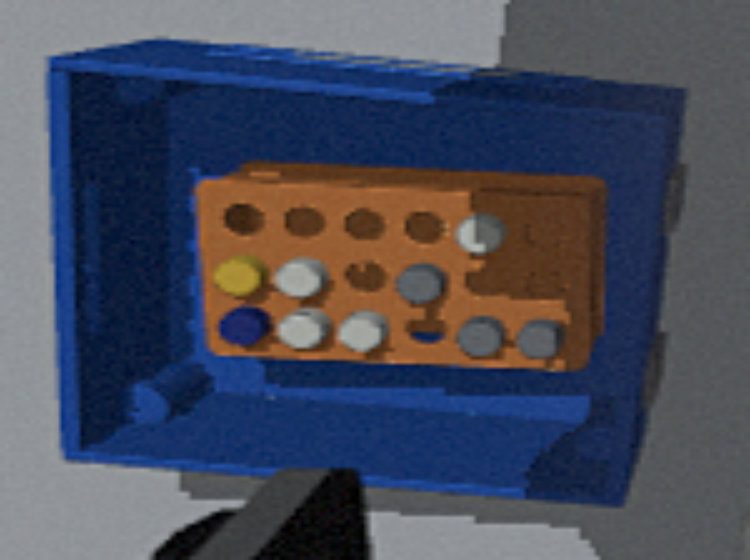

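View pics/c9b.png

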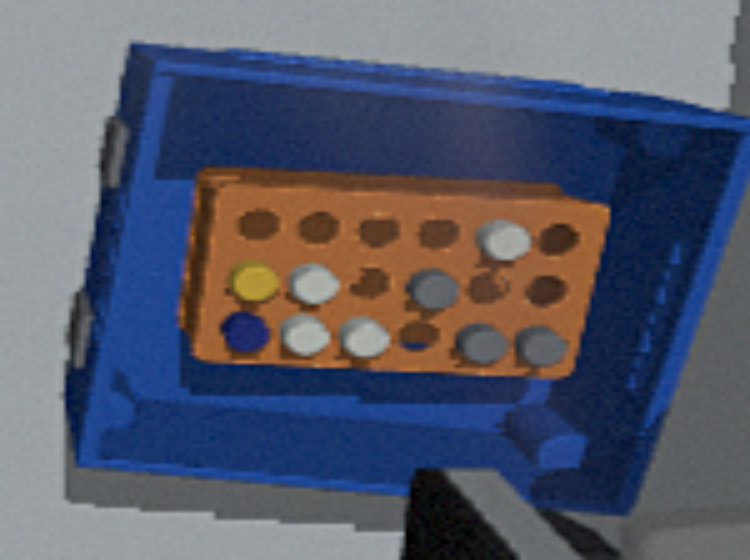

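Views 8 and 9 both show the rack (3 x 6 holes) with its long side along the carrier's y. So its 62 mm width lies along the carrier's x, opposite to what the text says. I'll measure it to confirm, and grasp along x if that holds.

Run:
```python
from m1 import *
print('q',robot.state()['qpos'])
A=lambda x,y:(95+(x+.5)/5-.5,120+(y+.5)/4-.5); B=lambda x,y:(260+(x+.5)/5-.5,120+(y+.5)/4-.5)
m8=load('w8')[2];m9=load('w9')[2]
for n,a,b in [('h11',(243,219),(259,224)),('h14',(424,227),(438,233)),('yel',(239,275),(254,282)),('blue',(245,326),(246,331)),('grey36',(541,338),(542,346)),('BL',(212,355),(197,358)),('BR',(590,370),(577,378)),('TL',(199,183),(205,175)),('w35',(482,333),(482,340))]:
    X,e=tri([(m8,*A(*a)),(m9,*B(*b))]); print(n,np.round(X*1000,1),e)
for t in ['w8','w9']:
    p,d,m=load(t);C=cloud(m,d);hsv=cv2.cvtColor(p,cv2.COLOR_RGB2HSV); H,S,V=[hsv[...,i] for i in range(3)]
    o=(H<16)&(S>120)&(V>40)&(np.hypot(C[...,0]-.495,C[...,1]+.147)<.08)
    o=cv2.morphologyEx(o.astype(np.uint8),cv2.MORPH_OPEN,np.ones((3,3)))
    c=quad(o)[1]; print(t,rect(np.array([onz(m,*x,.037) for x in c])),'deck z',np.median(C[...,2][o>0]))
    b=(H>100)&(H<125)&(S>120)&(np.hypot(C[...,0]-.495,C[...,1]+.147)<.12)
    # rim top inner/outer
    r=b&(C[...,2]>.05); r=cv2.morphologyEx(r.astype(np.uint8),cv2.MORPH_OPEN,np.ones((2,2)))
    print('rim',rect(np.array([onz(m,*x,.062) for x in quad(r)[1]])))
```

```text
q [-38.74800954   1.48637602  66.80280179  99.31218115  -1.38837698
  80.16342027 118.32354761]
h11 [ 479.2 -179.2   38.9] [0.0001, 0.0001]
h14 [ 482.4 -131.4   38.3] [0.0001, 0.0001]
yel [ 497.4 -180.5   44. ] [0.0002, 0.0002]
blue [ 515.4 -181.4   42.7] [0.0002, 0.0002]
grey36 [ 520.4 -101.4   43.1] [0.0001, 0.0001]
BL [ 527.1 -193.4   38.4] [0.0006, 0.0006]
BR [533.3 -89.2  39.7] [0.0, 0.0]
TL [ 466.6 -192.7   30.6] [0.0022, 0.0022]
w35 [ 518.6 -117.5   42.3] [0.0001, 0.0001]
w8 (array([ 497.1, -138.7]), array([108.,  69.]), 86.2) deck z 0.03816516060166063
rim (array([ 499.1, -143.5]), array([151.2, 136.1]), 83.0)
w9 (array([ 497.3, -142.6]), array([110.3,  67.7]), 86.4) deck z 0.037913580827901104
rim (array([ 499.3, -144.3]), array([151.9, 134.9]), 83.0)
```

Measured:
- **Rack:** centre about (0.4995, -0.140), yaw -3.6°, deck at z 0.038, length 104 mm along world y.
- **Carrier:** centre about (0.499, -0.144), yaw -7°.

So the rack's 62 mm is along the carrier's x. I'll turn the tool to yaw 86.4° and grasp along x, where 32 mm is free on each side.

Request:
arm_command([
  {"x": -0.01,"y": 0.03,"z": 0,"wx": 0,"wy": 0,"wz": 0.047,"jaw": -1},
  {"x": -0.03,"y": 0.07,"z": 0,"wx": 0,"wy": 0,"wz": 0.094,"jaw": -1},
  {"x": -0.05,"y": 0.11,"z": 0,"wx": 0,"wy": 0,"wz": 0.141,"jaw": -1},
  {"x": -0.07,"y": 0.16,"z": 0,"wx": 0,"wy": 0,"wz": 0.188,"jaw": -1},
  {"x": -0.09,"y": 0.21,"z": 0.03,"wx": 0,"wy": 0,"wz": 0.235,"jaw": -1},
  {"x": -0.1,"y": 0.25,"z": 0.06,"wx": 0,"wy": 0,"wz": 0.282,"jaw": -1},
  {"x": -0.1,"y": 0.28,"z": 0.1,"wx": 0,"wy": 0,"wz": 0.329,"jaw": -1},
  {"x": -0.1,"y": 0.284,"z": 0.14,"wx": 0,"wy": 0,"wz": 0.375,"jaw": -1},
])

```text
t: 11.05
tool_pos: [0.4992, -0.1368, 0.224]
orientation: [179.9, -0.1, 112.5]
wrist_force: [-0.4, 0.3, 0.2]
opening: 0.0857
```

Run:
```python
from h import *
s=robot.state(); print(s['tool_pos'],s['orientation'],s['qpos'],s['dq'])
```

```text
[ 0.49915734 -0.13681651  0.22397316] [ 1.79940134e+02 -1.29317046e-01  1.12503170e+02] [-47.18220478   3.05354188  62.31095508 104.92496498  -2.96160116
  73.70722065  38.43141524] [  0.60132977  11.09862678   5.55331243  13.55592731  -9.96511353
 -18.47806467 -73.42954988]
```

Request:
arm_command([
  {"x": 0,"y": 0,"z": 0.04,"wx": 0,"wy": 0,"wz": 0.045,"jaw": -0.8},
  {"x": 0,"y": 0,"z": 0.09,"wx": 0,"wy": 0,"wz": 0.09,"jaw": -0.8},
  {"x": 0,"y": 0,"z": 0.13,"wx": 0,"wy": 0,"wz": 0.13,"jaw": -0.8},
  {"x": 0,"y": 0,"z": 0.16,"wx": 0,"wy": 0,"wz": 0.145,"jaw": -0.8},
  {"x": 0,"y": 0,"z": 0.18,"wx": 0,"wy": 0,"wz": 0.145,"jaw": -0.8},
  {"x": 0,"y": 0,"z": 0.18,"wx": 0,"wy": 0,"wz": 0.145,"jaw": -0.8},
  {"x": 0,"y": 0,"z": 0.18,"wx": 0,"wy": 0,"wz": 0.145,"jaw": -0.8},
  {"x": 0,"y": 0,"z": 0.18,"wx": 0,"wy": 0,"wz": 0.145,"jaw": -0.8},
])

```text
t: 11.85
tool_pos: [0.4992, -0.1415, 0.1535]
orientation: [179.9, -0.0, 86.4]
wrist_force: [0.5, -0.5, -0.1]
opening: 0.0769
```

Run:
```python
from h import *
p,d,m=snap('wrist','w10');s=robot.state(); print(s['tool_pos'],s['orientation'],s['qpos'],s['opening'])
```

```text
[ 0.499189   -0.14151282  0.15345161] [ 1.79916723e+02 -2.25181958e-02  8.63987677e+01] [-45.38705239  10.20538553  64.12760646 109.90295239 -10.10775673
  65.86566774  18.9355511 ] 0.07695580251244016
```

View pics/w10.png

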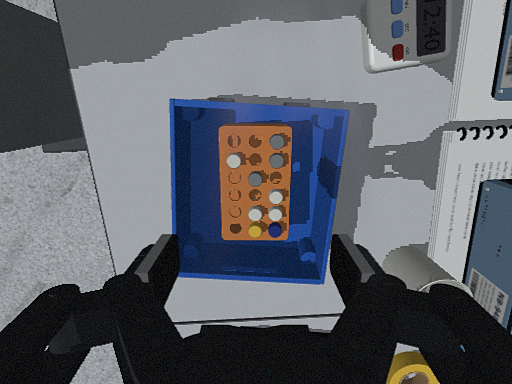

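Wrist view 10: the rack is centred (columns 219-293, rows 127-241), square with the jaws and between the carrier walls. A ray check, then down.

Run:
```python
from m1 import *
p,d,m=load('w10')
P=[onz(m,u,v,.038)*1000 for u,v in [(219,126),(292.5,127),(289.5,241),(221,240)]]
print(np.round(P),np.round(np.mean(P,0),1))
```

```text
[[ 473.  -87.   38.]
 [ 535.  -91.   38.]
 [ 529. -196.   38.]
 [ 465. -191.   38.]] [ 500.7 -141.2   38. ]
```

Request:
arm_command([
  {"x": 0,"y": 0.002,"z": 0.06,"wx": 0,"wy": 0,"wz": 0,"jaw": -0.8},
  {"x": 0,"y": 0.002,"z": 0.14,"wx": 0,"wy": 0,"wz": 0,"jaw": -0.8},
  {"x": 0,"y": 0.002,"z": 0.21,"wx": 0,"wy": 0,"wz": 0,"jaw": -0.8},
  {"x": 0,"y": 0.002,"z": 0.27,"wx": 0,"wy": 0,"wz": 0,"jaw": -0.8},
  {"x": 0,"y": 0.002,"z": 0.31,"wx": 0,"wy": 0,"wz": 0,"jaw": -0.8},
  {"x": 0,"y": 0.002,"z": 0.325,"wx": 0,"wy": 0,"wz": 0,"jaw": -0.8},
  {"x": 0,"y": 0.002,"z": 0.325,"wx": 0,"wy": 0,"wz": 0,"jaw": -0.8},
  {"x": 0,"y": 0.002,"z": 0.325,"wx": 0,"wy": 0,"wz": 0,"jaw": -0.8},
])

```text
t: 12.7
tool_pos: [0.5003, -0.1417, 0.0237]
orientation: [179.9, -0.0, 86.4]
wrist_force: [-1.0, 0.0, -0.1]
opening: 0.0769
```

Request:
arm_command([
  {"x": 0,"y": 0,"z": 0,"wx": 0,"wy": 0,"wz": 0,"jaw": -0.6},
  {"x": 0,"y": 0,"z": 0,"wx": 0,"wy": 0,"wz": 0,"jaw": -0.5},
  {"x": 0,"y": 0,"z": 0,"wx": 0,"wy": 0,"wz": 0,"jaw": -0.4},
  {"x": 0,"y": 0,"z": 0,"wx": 0,"wy": 0,"wz": 0,"jaw": 0},
  {"x": 0,"y": 0,"z": 0,"wx": 0,"wy": 0,"wz": 0,"jaw": 1},
  {"x": 0,"y": 0,"z": 0,"wx": 0,"wy": 0,"wz": 0,"jaw": 1},
  {"x": 0,"y": 0,"z": 0,"wx": 0,"wy": 0,"wz": 0,"jaw": 1},
  {"x": 0,"y": 0,"z": 0,"wx": 0,"wy": 0,"wz": 0,"jaw": 1},
], newtons=30)

```text
t: 13.5
tool_pos: [0.5001, -0.1414, 0.0238]
orientation: [179.9, -0.0, 86.4]
wrist_force: [-1.5, 1.1, 6.3]
opening: 0.0607
```

Request:
arm_command([
  {"x": 0,"y": 0,"z": -0.02,"wx": 0,"wy": 0,"wz": 0,"jaw": 1},
  {"x": 0,"y": 0,"z": -0.06,"wx": 0,"wy": 0,"wz": 0,"jaw": 1},
  {"x": 0,"y": 0,"z": -0.12,"wx": 0,"wy": 0,"wz": 0,"jaw": 1},
  {"x": 0,"y": 0,"z": -0.19,"wx": 0,"wy": 0,"wz": 0,"jaw": 1},
  {"x": 0,"y": 0,"z": -0.26,"wx": 0,"wy": 0,"wz": 0,"jaw": 1},
  {"x": 0,"y": 0,"z": -0.32,"wx": 0,"wy": 0,"wz": 0,"jaw": 1},
  {"x": 0,"y": 0,"z": -0.35,"wx": 0,"wy": 0,"wz": 0,"jaw": 1},
  {"x": 0,"y": 0,"z": -0.35,"wx": 0,"wy": 0,"wz": 0,"jaw": 1},
], newtons=30)

```text
t: 14.3
tool_pos: [0.5004, -0.1415, 0.1642]
orientation: [179.8, -0.1, 86.4]
wrist_force: [0.1, -1.0, -1.3]
opening: 0.0608
```

Run:
```python
from h import *
s=robot.state(); print(s['tool_pos'],s['orientation'],s['qpos'],s['wrist_force'],s['opening'])
p,d,m=snap('wrist','w11'); p2,_,_=snap('side','s11')
cv2.imwrite('pics/cc11.png',np.hstack([cv2.resize(p,(400,384)),cv2.resize(p2[160:300,180:320],(384,384))])[:,:,::-1])
```

```text
[ 0.50044128 -0.14153619  0.16419442] [ 1.79807146e+02 -7.46510571e-02  8.63859323e+01] [-46.49729952   9.43391149  65.08449816 109.13982298  -9.42753566
  66.96833199  18.36507505] [ 0.05871369 -0.98327187 -1.31169449] 0.060820479345748274
```

View pics/cc11.png

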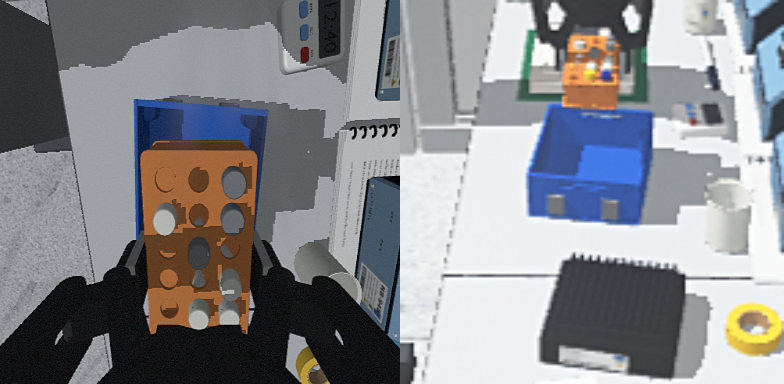

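View 11: the rack is held level and clear of the now empty carrier. The block is unobstructed in the side view, with ridges running along world y. I'll enlarge the block in existing views to locate its top.

Run:
```python
from h import *
g=lambda x:np.clip(255*(x/255.)**.45,0,255).astype(np.uint8)
p=load('w9')[0]; cv2.imwrite('pics/b9.png',g(cv2.resize(p[140:270,95:225],None,fx=4.5,fy=4.5,interpolation=cv2.INTER_CUBIC))[:,:,::-1])
p=load('s11')[0]; cv2.imwrite('pics/b11.png',g(cv2.resize(p[245:305,225:295],None,fx=8,fy=8,interpolation=cv2.INTER_CUBIC))[:,:,::-1])
```

```text
(no output)
```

View pics/b9.png

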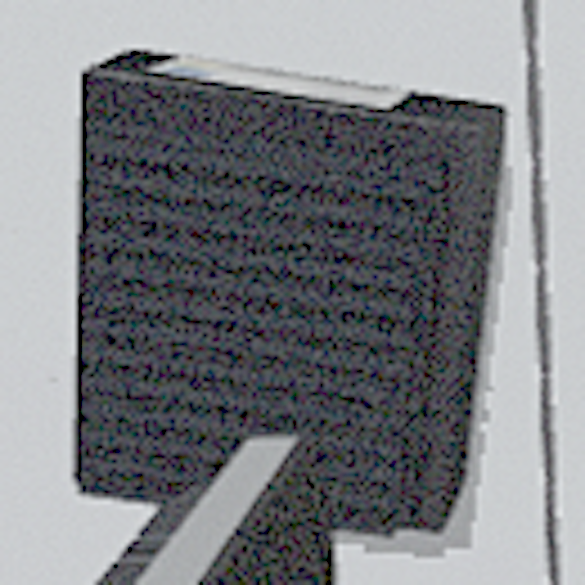

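View pics/b11.png

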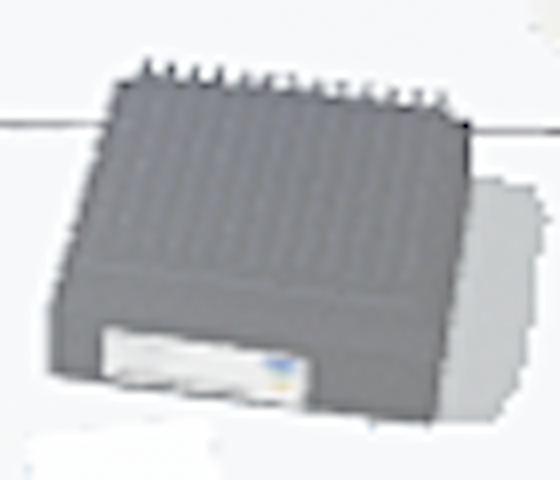

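Enlarged views: the ridged area is inset on the block, with ridges along world y and visible shoulders all round. I'll carry the rack to a spot where the wrist camera looks nearly straight down on the block, turning to yaw -9° on the way.

Request:
arm_command([
  {"x": -0.02,"y": 0,"z": -0.05,"wx": 0,"wy": 0,"wz": 0.03,"jaw": 1},
  {"x": -0.06,"y": -0.01,"z": -0.1,"wx": 0,"wy": 0,"wz": 0.07,"jaw": 1},
  {"x": -0.12,"y": -0.03,"z": -0.15,"wx": 0,"wy": 0,"wz": 0.115,"jaw": 1},
  {"x": -0.19,"y": -0.04,"z": -0.2,"wx": 0,"wy": 0,"wz": 0.16,"jaw": 1},
  {"x": -0.26,"y": -0.05,"z": -0.24,"wx": 0,"wy": 0,"wz": 0.205,"jaw": 1},
  {"x": -0.33,"y": -0.07,"z": -0.24,"wx": 0,"wy": 0,"wz": 0.25,"jaw": 1},
  {"x": -0.4,"y": -0.08,"z": -0.24,"wx": 0,"wy": 0,"wz": 0.29,"jaw": 1},
  {"x": -0.44,"y": -0.09,"z": -0.24,"wx": 0,"wy": 0,"wz": 0.32,"jaw": 1},
], newtons=30)

```text
t: 15.2
tool_pos: [0.4507, -0.3168, 0.2572]
orientation: [-180.0, 0.1, 28.4]
wrist_force: [-0.2, 0.7, -1.1]
opening: 0.0609
```

Run:
```python
from h import *
from scipy.spatial.transform import Rotation as Ro
s=robot.state(); print(s['tool_pos'],s['orientation'],s['qpos'],s['opening'])
R=Ro.from_euler('xyz',s['orientation'],degrees=True).as_matrix()
print(R.T@(np.array([.43,-.39,.26])-s['tool_pos'])/.4)
```

```text
[ 0.45069593 -0.31679328  0.25724783] [-1.79955244e+02  1.48353684e-01  2.83502601e+01] [-28.72177811  11.20089332  69.23080643  97.89472047 -10.5617297
  78.38088372 -19.34051951] 0.06092718900076359
[-0.13245902  0.13649163 -0.00664409]
```

Request:
arm_command([
  {"x": -0.01,"y": 0.005,"z": -0.01,"wx": 0,"wy": 0,"wz": 0.03,"jaw": 1},
  {"x": -0.02,"y": 0.01,"z": -0.02,"wx": 0,"wy": 0,"wz": 0.07,"jaw": 1},
  {"x": -0.03,"y": 0.016,"z": -0.03,"wx": 0,"wy": 0,"wz": 0.11,"jaw": 1},
  {"x": -0.04,"y": 0.016,"z": -0.03,"wx": 0,"wy": 0,"wz": 0.15,"jaw": 1},
  {"x": -0.04,"y": 0.016,"z": -0.03,"wx": 0,"wy": 0,"wz": 0.19,"jaw": 1},
  {"x": -0.04,"y": 0.016,"z": -0.03,"wx": 0,"wy": 0,"wz": 0.208,"jaw": 1},
  {"x": -0.04,"y": 0.016,"z": -0.03,"wx": 0,"wy": 0,"wz": 0.208,"jaw": 1},
  {"x": -0.04,"y": 0.016,"z": -0.03,"wx": 0,"wy": 0,"wz": 0.208,"jaw": 1},
], newtons=30)

```text
t: 16.0
tool_pos: [0.441, -0.3278, 0.2696]
orientation: [-180.0, 0.1, -8.6]
wrist_force: [-0.3, 0.1, -1.3]
opening: 0.0607
```

Run:
```python
from h import *
p,d,m=snap('wrist','w12')
s=robot.state(); print(s['tool_pos'],s['orientation'],s['qpos'],s['opening'])
g=lambda x:np.clip(255*(x/255.)**.45,0,255).astype(np.uint8)
cv2.imwrite('pics/w12g.png',g(p)[:,:,::-1])
```

```text
[ 0.44109628 -0.32788489  0.26986723] [-1.79995062e+02  8.73198155e-02 -8.60275693e+00] [-28.04788086  10.23498704  69.73012769  96.9934382   -9.71128167
  79.65147394 -55.4473528 ] 0.06064477732648205
```

View pics/w12g.png

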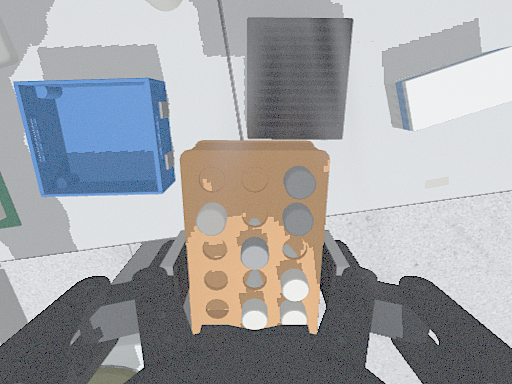

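View 12: the whole block is visible at (247-352, 17-140), nearly square with the frame, and the rack is steady in the jaws. Zooming in on the block.

Run:
```python
from h import *
g=lambda x:np.clip(255*(x/255.)**.4,0,255).astype(np.uint8)
p=load('w12')[0]; q=cv2.GaussianBlur(p,(3,3),0)
c=cv2.resize(q[5:150,235:365],None,fx=4,fy=4,interpolation=cv2.INTER_CUBIC)
cv2.imwrite('pics/b12.png',np.clip((g(c).astype(float)-60)*2,0,255).astype(np.uint8)[:,:,::-1])
```

```text
(no output)
```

View pics/b12.png

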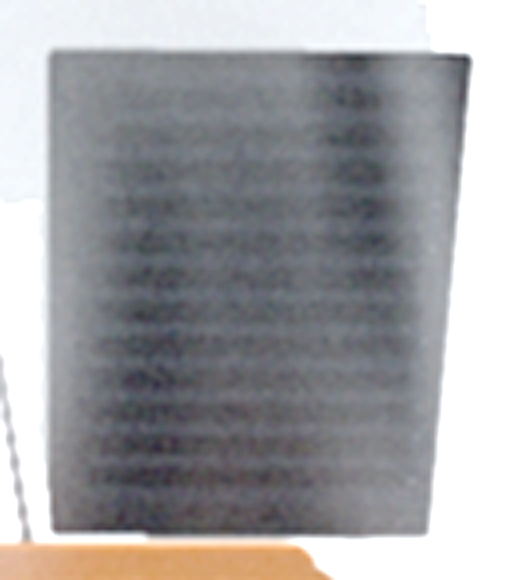

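Run:
```python
from m1 import *
m9=load('w9')[2];m12=load('w12')[2]
B=lambda x,y:(95+(x+.5)/4.5-.5,140+(y+.5)/4.5-.5); D=lambda x,y:(235+(x+.5)/4-.5,5+(y+.5)/4-.5)
for n,b,d in [('-x-y',(85,72),(428,533)),('-x+y',(502,108),(52,531)),('+x-y',(78,487),(470,55)),('+x+y',(443,530),(50,52))]:
    print(n,np.round(tri([(m9,*B(*b)),(m12,*D(*d))])[0]*1000,1),tri([(m9,*B(*b)),(m12,*D(*d))])[1], [np.round(onz(m12,*D(*d),z)*1000,1)[:2].tolist() for z in (.0,.03,.048)])
# fin region in w12 at .056
P=np.array([onz(m12,*D(*d),.056) for d in [(107,97),(400,97),(95,505),(415,505)]])
print(np.round(P*1000,1),P.mean(0))
p,d,m=load('w12');C=cloud(m,d)
for v in range(10,142,12): print(np.round(C[v,244:356:8,2]*1000).astype(int))
```

```text
-x-y [ 453.4 -441.3   31.5] [0.0003, 0.0003] [[448.2, -450.3], [453.0, -441.9], [455.9, -436.9]]
-x+y [ 469.1 -323.1    7.6] [0.0002, 0.0002] [[468.1, -323.0], [471.4, -324.1], [473.4, -324.8]]
+x-y [ 585.  -459.1   38. ] [0.0008, 0.0008] [[592.1, -472.5], [586.2, -462.5], [582.6, -456.5]]
+x+y [ 604.2 -344.6   32. ] [0.0001, 0.0001] [[612.2, -345.1], [604.7, -344.6], [600.3, -344.3]]
[[ 585.5 -357.5   56. ]
 [ 573.8 -434.8   56. ]
 [ 479.9 -338.7   56. ]
 [ 465.9 -431.4   56. ]] [ 0.52626292 -0.39060907  0.056     ]
[  0 401   0  -1   1  -1   1   1   1   1   1   1   0   0]
[ 0 35 57 57 55 57 55 57 57 56 57 47 47 34]
[ 2 33 58 57 58 58 56 56 57 56 57 56 56 32]
[-1 36 48 48 49 48 47 49 50 49 48 50 51 34]
[ 0 35 46 47 47 45 46 48 47 47 45 47 48 35]
[-1 35 58 57 57 55 56 58 58 56 58 56 58 35]
[ 0 35 45 47 46 47 46 46 47 48 46 47 48 -1]
[ 0 34 57 56 57 57 55 57 58 57 58 56 58  1]
[ 0 35 46 47 47 47 46 47 48 48 46 47 47  2]
[ 2 34 54 56 56 56 56 54 56 56 56 56 34  0]
[ 0 35 47 48 48 48 47 46 48 46 47 47 34  2]
```

Run:
```python
from m1 import *
for t in ['w12','w9']:
    p,d,m=load(t);C=cloud(m,d);z=C[...,2]
    near=np.hypot(C[...,0]-.527,C[...,1]+.39)<.1
    for lo,hi in [(.052,.062),(.042,.062),(.025,.065)]:
        k=near&(z>lo)&(z<hi); k=cv2.morphologyEx(k.astype(np.uint8),cv2.MORPH_CLOSE,np.ones((7,7))); k=cv2.morphologyEx(k,cv2.MORPH_OPEN,np.ones((5,5)))
        if t=='w9': k[250:]=0
        c=quad(k)[1]; zz=.056 if lo>.04 else .034
        R=rect(np.array([onz(m,*x,zz) for x in c])); print(t,lo,R)
s=robot.state()
# rack deck front corners as held (w12)
p,d,m=load('w12');print(-m['R'].T@m['t'])
```

```text
w12 0.052 (array([ 530.2, -393.3]), array([ 96. , 111.9]), 81.2)
w12 0.042 (array([ 529.2, -392.5]), array([ 97.6, 113.9]), 81.4)
w12 0.025 (array([ 528., -393.]), array([119.8, 135.9]), 81.0)
w9 0.052 (array([ 528.8, -391.8]), array([ 96.5, 111.9]), 82.1)
w9 0.042 (array([ 526.6, -389.5]), array([100.8, 117.8]), 81.6)
w9 0.025 (array([ 528.3, -391.4]), array([121.3, 142.2]), 81.1)
[ 0.51244977 -0.33835601  0.40147429]
```

Ridged top: centre (0.529, -0.3925), yaw -8.8°. It measures 96 x 112 mm against 96 x 113 in the text, with the tops at 0.056-0.057. Moving the rack above it.

Request:
arm_command([
  {"x": 0.04,"y": 0.02,"z": 0,"wx": 0,"wy": 0,"wz": 0.001,"jaw": 1},
  {"x": 0.11,"y": 0.06,"z": 0.03,"wx": 0,"wy": 0,"wz": 0.001,"jaw": 1},
  {"x": 0.18,"y": 0.1,"z": 0.09,"wx": 0,"wy": 0,"wz": 0.001,"jaw": 1},
  {"x": 0.23,"y": 0.127,"z": 0.16,"wx": 0,"wy": 0,"wz": 0.001,"jaw": 1},
  {"x": 0.241,"y": 0.127,"z": 0.25,"wx": 0,"wy": 0,"wz": 0.001,"jaw": 1},
  {"x": 0.241,"y": 0.127,"z": 0.34,"wx": 0,"wy": 0,"wz": 0.001,"jaw": 1},
  {"x": 0.241,"y": 0.127,"z": 0.4,"wx": 0,"wy": 0,"wz": 0.001,"jaw": 1},
  {"x": 0.241,"y": 0.127,"z": 0.425,"wx": 0,"wy": 0,"wz": 0.001,"jaw": 1},
], newtons=30)

```text
t: 16.85
tool_pos: [0.5277, -0.3915, 0.097]
orientation: [-179.9, 0.3, -8.8]
wrist_force: [0.4, 0.7, -0.3]
opening: 0.0609
```

Run:
```python
from h import *
p,d,m=snap('wrist','w13'); p2,_,_=snap('side','s13')
s=robot.state(); print(s['tool_pos'],s['orientation'],s['qpos'],s['opening'],s['wrist_force'])
cv2.imwrite('pics/cc13.png',np.hstack([cv2.resize(p,(400,384)),cv2.resize(p2[200:320,190:310],(384,384))])[:,:,::-1])
```

```text
[ 0.52842254 -0.3921736   0.09909373] [-1.79944803e+02  1.61448548e-01 -8.81582994e+00] [ -6.24385376  35.85961408  56.26521455  92.62344391 -31.41950566
  68.92117018 -42.06526911] 0.06095039615187728 [-0.26146291 -1.02259287 -0.89175517]
```

View pics/cc13.png

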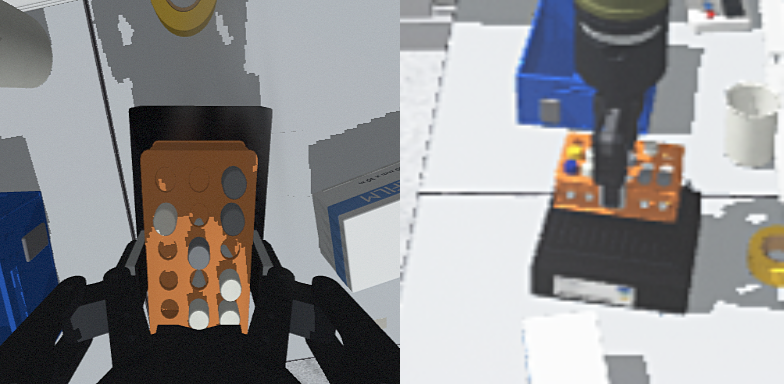

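View 13: the rack is square over the block and upright. Lowering the last 23 mm.

Request:
arm_command([
  {"x": 0,"y": 0,"z": 0.02,"wx": 0,"wy": 0,"wz": 0,"jaw": 1},
  {"x": 0,"y": 0,"z": 0.035,"wx": 0,"wy": 0,"wz": 0,"jaw": 1},
  {"x": 0,"y": 0,"z": 0.045,"wx": 0,"wy": 0,"wz": 0,"jaw": 1},
  {"x": 0,"y": 0,"z": 0.051,"wx": 0,"wy": 0,"wz": 0,"jaw": 1},
  {"x": 0,"y": 0,"z": 0.054,"wx": 0,"wy": 0,"wz": 0,"jaw": 1},
  {"x": 0,"y": 0,"z": 0.056,"wx": 0,"wy": 0,"wz": 0,"jaw": 1},
  {"x": 0,"y": 0,"z": 0.056,"wx": 0,"wy": 0,"wz": 0,"jaw": 1},
  {"x": 0,"y": 0,"z": 0.056,"wx": 0,"wy": 0,"wz": 0,"jaw": 1},
], newtons=30)

```text
t: 17.75
tool_pos: [0.5291, -0.393, 0.0785]
orientation: [180.0, -0.0, -8.9]
wrist_force: [-0.4, -0.4, -0.5]
opening: 0.0607
```

Request:
arm_command([
  {"x": 0,"y": 0,"z": 0.002,"wx": 0,"wy": 0,"wz": 0,"jaw": 1},
  {"x": 0,"y": 0,"z": 0.004,"wx": 0,"wy": 0,"wz": 0,"jaw": 1},
  {"x": 0,"y": 0,"z": 0.006,"wx": 0,"wy": 0,"wz": 0,"jaw": 1},
  {"x": 0,"y": 0,"z": 0.008,"wx": 0,"wy": 0,"wz": 0,"jaw": 1},
  {"x": 0,"y": 0,"z": 0.008,"wx": 0,"wy": 0,"wz": 0,"jaw": 1},
  {"x": 0,"y": 0,"z": 0.008,"wx": 0,"wy": 0,"wz": 0,"jaw": 1},
  {"x": 0,"y": 0,"z": 0.008,"wx": 0,"wy": 0,"wz": 0,"jaw": 1},
  {"x": 0,"y": 0,"z": 0.008,"wx": 0,"wy": 0,"wz": 0,"jaw": 1},
], newtons=30)

```text
t: 18.55
tool_pos: [0.529, -0.3929, 0.0762]
orientation: [-180.0, -0.0, -8.9]
wrist_force: [-2.2, 2.7, 6.6]
opening: 0.0608
```

Contact at about 7 N. Releasing gently, with the opening limited so the fingers stay clear of everything.

Request:
arm_command([
  {"x": 0,"y": 0,"z": 0,"wx": 0,"wy": 0,"wz": 0,"jaw": -0.45},
  {"x": 0,"y": 0,"z": 0,"wx": 0,"wy": 0,"wz": 0,"jaw": -0.6},
  {"x": 0,"y": 0,"z": 0,"wx": 0,"wy": 0,"wz": 0,"jaw": -0.8},
  {"x": 0,"y": 0,"z": 0,"wx": 0,"wy": 0,"wz": 0,"jaw": -0.9},
  {"x": 0,"y": 0,"z": 0,"wx": 0,"wy": 0,"wz": 0,"jaw": -0.9},
  {"x": 0,"y": 0,"z": 0,"wx": 0,"wy": 0,"wz": 0,"jaw": -0.9},
  {"x": 0,"y": 0,"z": 0,"wx": 0,"wy": 0,"wz": 0,"jaw": -0.9},
  {"x": 0,"y": 0,"z": -0.01,"wx": 0,"wy": 0,"wz": 0,"jaw": -0.9},
], newtons=30)

```text
t: 19.35
tool_pos: [0.5288, -0.3926, 0.0787]
orientation: [-180.0, 0.1, -8.9]
wrist_force: [-0.9, -0.0, -0.7]
opening: 0.0814
```

Request:
arm_command([
  {"x": 0,"y": 0,"z": -0.04,"wx": 0,"wy": 0,"wz": 0,"jaw": -0.9},
  {"x": 0,"y": 0,"z": -0.1,"wx": 0,"wy": 0,"wz": 0,"jaw": -0.9},
  {"x": 0,"y": 0,"z": -0.18,"wx": 0,"wy": 0,"wz": 0,"jaw": -0.9},
  {"x": -0.04,"y": -0.02,"z": -0.28,"wx": 0,"wy": 0,"wz": 0,"jaw": -0.9},
  {"x": -0.1,"y": -0.05,"z": -0.36,"wx": 0,"wy": 0,"wz": 0,"jaw": -0.9},
  {"x": -0.16,"y": -0.08,"z": -0.42,"wx": 0,"wy": 0,"wz": 0,"jaw": -0.9},
  {"x": -0.2,"y": -0.1,"z": -0.46,"wx": 0,"wy": 0,"wz": 0,"jaw": -0.9},
  {"x": -0.2,"y": -0.1,"z": -0.46,"wx": 0,"wy": 0,"wz": 0,"jaw": -0.9},
])

```text
t: 20.15
tool_pos: [0.4554, -0.3419, 0.2665]
orientation: [-179.9, -0.3, -8.9]
wrist_force: [0.2, -0.2, 0.0]
opening: 0.0813
```

Run:
```python
from m1 import *
p,d,m=snap('wrist','w14'); p2,_,_=snap('side','s14');pt,dt,mt=snap('top','t14')
s=robot.state(); print(s['t'],s['tool_pos'],s['orientation'],s['opening'],s['wrist_force'])
cv2.imwrite('pics/cc14.png',np.hstack([cv2.resize(p,(400,384)),cv2.resize(p2[140:320,170:330],(384,384))])[:,:,::-1])
C=cloud(m,d);z=C[...,2];hsv=cv2.cvtColor(p,cv2.COLOR_RGB2HSV); H,S,V=[hsv[...,i] for i in range(3)]
k=(H<16)&(S>120)&(np.hypot(C[...,0]-.529,C[...,1]+.3925)<.09)&(z>.085)
print('deck z',np.median(z[k]),rect(np.array([onz(m,*x,.09) for x in quad(k)[1]])))
near=np.hypot(C[...,0]-.529,C[...,1]+.392)<.1
kk=near&(z>.025); print('block+rack',rect(np.array([onz(m,*x,.034) for x in quad(cv2.morphologyEx(kk.astype(np.uint8),cv2.MORPH_OPEN,np.ones((5,5))))[1]])))
# lid on mat in top & w8
p,d,m=load('w8');C=cloud(m,d);z=C[...,2]
k=(np.hypot(C[...,0]-.48,C[...,1]-.125)<.115)&(z>.012)&(z<.028); print('lid plate z w8',np.median(z[k]),rect(np.array([onz(m,*x,.019) for x in quad(cv2.morphologyEx(k.astype(np.uint8),cv2.MORPH_OPEN,np.ones((5,5))))[1]])))
```

```text
20.3 [ 0.45682151 -0.34085684  0.26310343] [-1.79971298e+02 -5.66823907e-02 -8.81275961e+00] 0.08097444842135093 [ 0.49218345 -0.7236343   0.63118836]
deck z 0.09094534825266032 (array([ 530.4, -393.5]), array([ 62.1, 103.7]), 81.1)
block+rack (array([ 211.3, -403.2]), array([633.5, 259.9]), 81.1)
lid plate z w8 0.022386419126022076 (array([479.2, 125. ]), array([161.4, 142.6]), 89.7)
```

View pics/cc14.png

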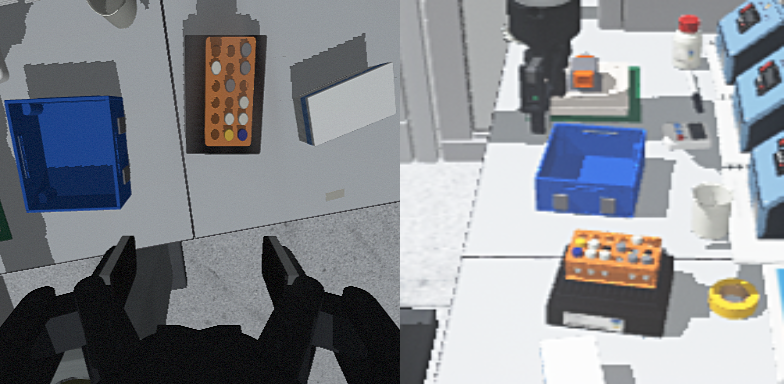

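View pics/t14.png

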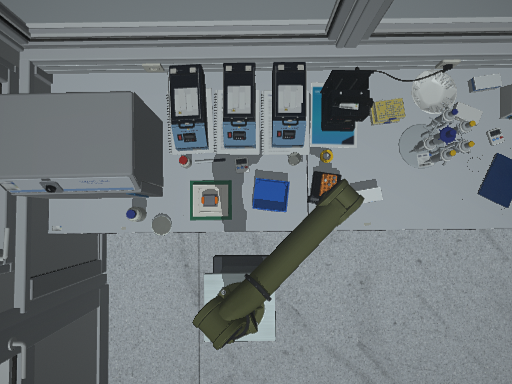

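View 14 and the top view: the rack stands upright in the middle of the ridges, the lid lies flat on the mat, the bystanders look unmoved and the gripper is clear. Handing in.

```bash
python3 -c "
from station import robot
print(robot.finish_job())"
```

```text
the job is handed in; nothing more can be done
None
```

The job is done and handed in at about 20 s. The lid is on the mat, the rack is on the cooling block, and the gripper was clear of everything. No verdict was reported.

**What I did:** I squeezed both lid buttons home (opening 52 mm), lifted the lid straight up and set it on the mat. I then lifted the rack out level, turned it about 95° so its long side lies along the block's 113 mm side, and stood it on the ridges.

**Last checks:**

| Item | Measured | Target or expected |
|---|---|---|
| Lid centre (x, y) | (0.479, 0.125) m | mat centre (0.480, 0.125) m |
| Lid plate height | 0.022 m | 0.022 m when resting flat |
| Rack centre (x, y) | (0.530, -0.3935) m | ridged top centre (0.529, -0.3925) m |
| Rack alignment | square with the block, upright | square, upright |
| Rack deck height | 0.091 m | 0.088 to 0.090 m |

- **Bystanders:** they looked unmoved in the last top and side views, judged by eye only. The lid was measured just after release and only looked at after that.
- **Contact forces:** the end-of-move readings peaked at 21 N vertical, when the lid touched the mat.

**What disagreed:**
- **Rack direction:** the text puts the rack's 62 mm width along the carrier's y. The images showed it along the carrier's x, so I grasped it that way.
- **Lid height:** the first two-view measurement of the lid's plate corners read about 5 mm low. The other lid features were within about 3 mm, so I went by those.

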